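Clamp a reagent bottle with a fold-out crank

TASK

Clamp the amber bottle that stands in the bottle clamp: swing the folded crank handle fully out until it stands upright, crank the handwheel clockwise until the jaw holds the bottle firmly but gently against the V-block (about 12 N; the glass must never feel more than 25 N), then fold the handle back flat on the wheel and let go. Work with the crank alone: do not touch the bottle or the jaw with the robot, keep the bottle upright and leave the other things where they are.

Things in the scene. Friction and masses are not known exactly. Their poses are not given: they have to be found in the camera images.
- clamp: Grey bed of the bottle clamp, 124 x 314 x 10 mm, fixed to the worktop; place and heading vary. Origin at worktop level under the handwheel's axis; the jaw closes along its -y axis. At the wheel's end a blue gear housing, 116 x 116 mm, top 91 mm up. At the -y end a 90 degree V-block, screwed down anywhere in a 16 mm range: the bottle seats after 2.6 to 4.6 rad of the wheel, to be felt.
- axis (a point): Point on the handwheel's upright axis at the height of the handle's hinge pin (20 mm above the wheel's flat top face, 127 mm above the worktop). The handwheel is a level aluminium disc with a black rim, 130 mm across, above the blue housing; its heading at the start varies. z is up.
- hinge (a point): Centre of the handle's hinge pin, 52 mm out from the wheel's axis, between two dark steel cheeks (24 mm wide over both, rising 4 mm above the pin). Goes round with the wheel. x points level outward from the wheel's axis, y level along the hinge pin (tangent to the wheel), z up.
- grip (a point): Centre of the red ball knob on the handle's end, 22 mm diameter, 45 mm from the hinge pin on a 9 mm rod. The ball swivels freely in all directions, so it can be held tight while the handle swings or the wheel turns. Folded, the handle lies level from hinge toward the wheel's axis, the ball 9 mm clear above the disc; out, the ball stands straight above the hinge. x points from ball to hinge.
- handle (a joint): Fold angle of the handle, rad: 0 folded flat (stop), 1.571 swung out upright (stop); at the start 0 to 0.15. It stays where it is put (hinge friction 0.05 N m).
- wheel (a joint): Turn of the handwheel, rad: 0 at the start, grows clockwise seen from above. Drives the jaw 11 mm per rad by rack and pinion. Free turning takes 0.28 N m (5.4 N along the circle at the upright handle, 52 mm from the axis); each newton of clamping adds 0.21 N there (2.5 N at 12 N clamping). Friction holds the clamping when let go.
- carriage: The clamp's moving jaw with the dark steel carriage that the handwheel drives: aluminium jaw block sprung on the carriage, flat black rubber face 68 mm wide, 18 to 58 mm above the worktop. Origin at worktop level, under the face while the spring is slack; closes along its -y axis. The robot must not push it. With the bottle seated the spring adds very roughly 5 N per 0.1 rad of wheel.
- bottle: Amber stoppered glass bottle in the clamp, 52 mm diameter, 97 mm high, loose, on the bed (10 mm above the worktop) between jaw and V-block, touching neither at the start. Origin at the centre of its underside, z up. The jaw first slides it along the bed (1 to 2 N) until it seats in the V-block. Good clamping is 6 to 20 N; above 25 N the glass would break.
- clear_c (a point): Centre (half-way up) of a small clear glass stoppered bottle, 46 mm diameter, 89 mm high, a bystander.
- big_c (a point): Centre (half-way up) of a larger amber stoppered bottle, 56 mm diameter, 109 mm high, standing apart from the clamp, a bystander.
- dish_c (a point): Centre of a glass Petri dish, 95 mm diameter, 16 mm high, a bystander.
- stopper_c (a point): Centre of a dark red rubber stopper, 28 mm diameter and height, a bystander.
Things that resemble listed ones, but are neither listed nor needed, are in the scene too. Leave any pink look-alike of the bottle alone.

How it is judged:
On the way, in this order (a step that is already met when the one before it is completed fails the run):
1. the handle is swung out upright (within 0.17 rad) before the wheel is turned (less than 0.4 rad) (value of joint handle above 1.4 rad and value of joint wheel below 0.4 rad), for 0.2 s.
2. with the handle out (more than 1.2 rad), the wheel is cranked until the jaw bears on the bottle with more than 6 N (value of joint handle above 1.2 rad and value of joint wheel above 2 rad and contact force between carriage and bottle above 6 N), for 0.3 s.
At the end, for the whole second after the job is handed in: The handle is folded back to within 0.15 rad of flat, the jaw presses the upright bottle (tilt under 0.1 rad) with 6 to 20 N, and wheel and bottle are at rest (value of joint handle below 0.15 rad and contact force between carriage and bottle between 6 and 20 N and angle between bottle's own z axis and vertical below 0.1 rad and velocity of joint wheel between -0.05 and 0.05 rad/s and linear speed of bottle below 0.02 m/s); the robot touches nothing.
It fails at once if the jaw presses the bottle with more than 25 N (contact force between carriage and bottle above 25 N).
It fails at once if the robot pushes the bottle or the jaw (more than 2 N) (contact force between any of the fingers, the arm and bottle above 2 N or contact force between any of the fingers, the arm and carriage above 2 N).
It fails at once if the bottle is tipped by more than 0.3 rad (angle between bottle's own z axis and vertical above 0.3 rad).
It fails at once if another thing is moved by more than 30 mm (distance of any of clear_c, big_c, dish_c, stopper_c from where it was at the start of the episode above 0.03 m).
It also fails if it takes over 72 s, if anything falls off the work surface, if the arm or the gripper's body presses on something with over 40 N, if the wrist force passes 120 N, or if a joint passes its speed limit or range.

ROBOT

A 7-joint arm with a two-finger parallel gripper is mounted at the origin on a cart in front of the work surface, level with it; the furniture and walls round the work are solid. World frame = base frame: x ahead of the robot, y to its left, z up, the work surface at z = 0. Lengths are in m, angles in rad, forces in N, time in s.
With the tool pointing down it reaches from about 0.4 to 0.85 m from the base axis. Payload 10.4 kg.
Tool frame: the origin (TCP) lies between the finger pads; the fingertips stand 17 mm ahead of it and the grasp point (between the pads) lies 2 mm behind it; z points along the fingers, y is the direction in which the jaws open and shut (so a half turn about z gives the same grasp; the last joint's range is limited). The gripper opens to 85 mm and grips with 20 to 120 N. Pads are 22 mm wide; open, the fingers measure 114 mm over their backs; the gripper's body (76 mm by 85 mm) begins 54 mm behind the grasp point. The pads swing forward as they close: fully open they stand 13 mm farther back than shut.
Start: joints at [-1.14, 0.332, -0.065, 1.46, 0.022, 1.35, -0.088], TCP at [0.274, 0.562, 0.211] pointing down, gripper open.
Joint ranges: [-2.6, 2.6], [-0.5, 2.12], [-1.47, 1.34], [0.16, 2.42], [-1.27, 4.41], [0.06, 2.06], [-2.6, 2.6]. Speed limits (rad/s): [2.22, 2.22, 2.79, 2.79, 3.14, 3.14, 3.14].

INTERFACE

Orientations are given as a unit quaternion [x, y, z, w].
In Python, from workcell import manip gives the robot as it stands.
- The arm moves only by the tool jog_arm, never from a script. Its argument "steps" is one flat list of numbers, 5 for each row, row after row: the finger opening in m, from 0 to 0.0854, then the shift along the tool's x, y, z in m, then the turn about the tool's z in rad. In form: [gripper, x, y, z, twist, gripper, x, y, z, twist, ...]. A call has exactly 10 rows; each row is the pose to reach, as a shift and turn from the pose commanded when the call began, along the tool's axes at that moment; what a row does not reach only later rows make up. A row lasts 1/10 s, in which the tool goes at most 50 mm and 8.59 degrees, less where a joint would pass 70% of its speed; a pose out of reach is approached as far as the arm can. A call with a gripper value outside its range is refused whole. The fingers move at their own pace and stop on an object; "grip_force" is the grip in N (left out, the last holds). Time passes only in rows, so rows that repeat a pose let the fingers close, or fill a call up. It gives the time, the measured TCP pose, the force and the opening at its end, in the units of the state.
- manip.get_obs(): the state, without advancing time (a new reading comes with each control period).
- manip.camera(name): name is "scene" or "top" or "wrist"; returns (picture, depth): 384x512x3 uint8, red, green, blue; 384x512 float32, m along the optical axis (not along the pixel's ray), 0 where there is no reading.
- manip.calibration(name): a dict with "mtx" (3x3 intrinsics, pixels), "world_to_cam" (4x4, takes a point from world to camera coordinates). Camera axes: x right, y down, z forward; pixel columns grow to the right and rows downward; lengths in m; the calibration is good to about 2 mm. A picture is of the moment at which its call begins: read the wrist's pose just before it. calibration takes no time and is no camera call; for the wrist camera it gives the pose at the moment of the call.
- manip.hand_in(): hands the job in, once; it reports no verdict.
The state is a dict: "clock": time; "joint_pos": joint angles; "joint_velocities": joint speeds; "tau": joint torques, N m; "position": TCP position; "ee_rot": TCP orientation; "ft_force": force on the tool from outside, world axes, zero at the start; "torque": the same for the moment, N m; "grip_width": opening from 0.0 (shut) to 1.0 (fully open).
Only numpy, scipy, OpenCV 4.12 (cv2) and the standard library are available. Lean on these libraries where they do the work, as an engineer would, in place of code of your own. Each camera call takes 0.05 s, during which the arm holds its last target.

## Working session

There is one attempt and no reset: what is moved stays moved. The work goes in short steps, Python scripts to look and compute and a tool call to move; the robot and the scene stay as the last step left them, time stands still between calls to the robot, and variables do not carry over. Pictures are saved under pics/ and viewed, and the job is handed in when it is done.

Besides the shell and the picture viewer there is one more tool, called by a JSON object that holds its "api" and its "payload". jog_arm: Moves the arm, as the interface text tells. Its arguments: {"type":"object","properties":{"steps":{"type":"array"},"grip_force":{"type":"number"}},"required":["steps"]}

```bash
mkdir -p pics; ls
cat > h.py <<'E'
import numpy as np, cv2
from workcell import manip
def snap(name,fn,scale=1):
    p,d=manip.camera(name); cv2.imwrite('pics/'+fn,cv2.cvtColor(p,cv2.COLOR_RGB2BGR)); return p,d,manip.calibration(name)
def w2p(c,P):
    q=c['world_to_cam']@np.r_[P,1]; u=c['mtx']@q[:3]; return u[:2]/u[2],q[2]
def ray(c,u,v):
    T=np.linalg.inv(c['world_to_cam']); d=T[:3,:3]@(np.linalg.inv(c['mtx'])@np.array([u,v,1.])); return T[:3,3],d
def onz(c,u,v,z):
    o,d=ray(c,u,v); return o+d*(z-o[2])/d[2]
def dep(c,u,v,z):
    o,d=ray(c,u,v); return o+d*z
E
python3 - <<'E'
from h import *
o=manip.get_obs(); print({k:np.round(v,3) for k,v in o.items()})
for n in ['scene','top','wrist']:
    p,d,c=snap(n,n+'0.png'); np.savez('/tmp/'+n+'0.npz',p=p,d=d,m=c['mtx'],w=c['world_to_cam'])
    print(n,np.linalg.inv(c['world_to_cam']).round(3).tolist())
E
```

```text
pics
{'clock': np.float64(0.0), 'joint_pos': array([-1.14 ,  0.333, -0.065,  1.461,  0.022,  1.35 , -0.089]), 'joint_velocities': array([ 0.002,  0.   ,  0.001,  0.   , -0.   ,  0.001,  0.   ]), 'tau': array([-0.0000e+00, -6.2543e+01,  4.9000e-02, -3.9162e+01,  1.6000e-02,
        1.0000e-02,  0.0000e+00]), 'position': array([0.274, 0.561, 0.21 ]), 'ee_rot': array([ 0.225,  0.974, -0.001, -0.   ]), 'ft_force': array([-0.306, -0.674,  0.289]), 'torque': array([-0.002, -0.004, -0.006]), 'grip_width': np.float64(1.001)}
scene [[0.542, -0.521, 0.659, -0.394], [-0.84, -0.338, 0.424, -0.498], [0.002, -0.784, -0.621, 0.918], [0.0, 0.0, 0.0, 1.0]]
top [[0.015, -0.987, 0.159, 0.205], [-1.0, -0.016, -0.009, 0.087], [0.011, -0.159, -0.987, 1.825], [0.0, 0.0, 0.0, 1.0]]
wrist [[0.438, 0.864, 0.247, 0.211], [0.899, -0.421, -0.121, 0.594], [-0.001, 0.275, -0.961, 0.372], [0.0, 0.0, 0.0, 1.0]]
```

View pics/scene0.png

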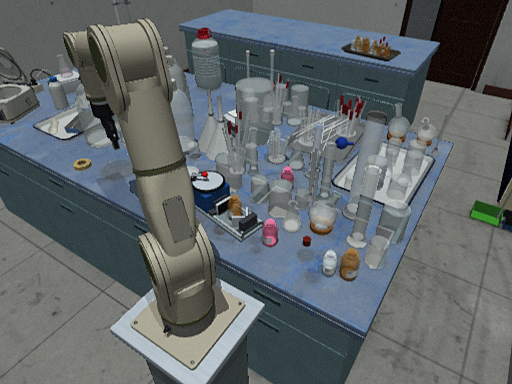

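View pics/top0.png

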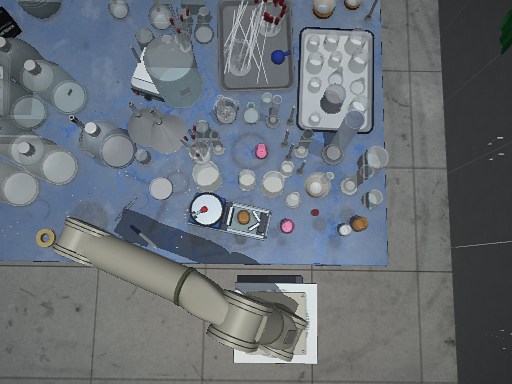

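View pics/wrist0.png

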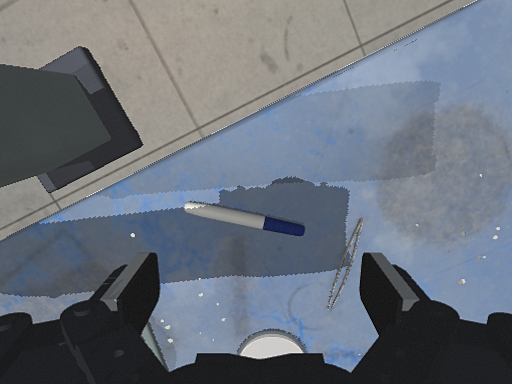

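The clamp's wheel is at about (207,210) in the top view and the amber bottle at (244,217); both bottles at (287,227) and (262,151) are pink look-alikes. I'll enlarge that region.

Run:
```python
from h import *
t=cv2.imread('pics/top0.png')[180:250,170:300]; cv2.imwrite('pics/top0c.png',cv2.resize(t,None,fx=6,fy=6,interpolation=cv2.INTER_CUBIC))
t=cv2.imread('pics/scene0.png')[155:255,175:290]; cv2.imwrite('pics/scene0c.png',cv2.resize(t,None,fx=6,fy=6,interpolation=cv2.INTER_CUBIC)[:, :])
z=np.load('/tmp/top0.npz'); c=dict(mtx=z['m'],world_to_cam=z['w']); d=z['d']
print(c['mtx'])
for u,v in [(207,210),(207,200),(244,217),(224,220),(268,226),(315,212),(345,229),(360,223)]:
    print(u,v,d[v,u],dep(c,u,v,d[v,u]).round(3))
```

```text
[[462.03948392   0.         258.61268501]
 [  0.         462.03948392 193.49178093]
 [  0.           0.           1.        ]]
207 210 1.7141421 [0.414 0.262 0.12 ]
207 200 1.7309761 [0.453 0.265 0.11 ]
244 217 1.7191932 [0.391 0.125 0.113]
224 220 1.7674738 [0.384 0.202 0.062]
268 226 1.8105097 [0.368 0.032 0.017]
315 212 1.8067378 [ 0.424 -0.15   0.032]
345 229 1.7433007 [ 0.355 -0.256  0.086]
360 223 1.7192202 [ 0.375 -0.307  0.114]
```

View pics/top0c.png

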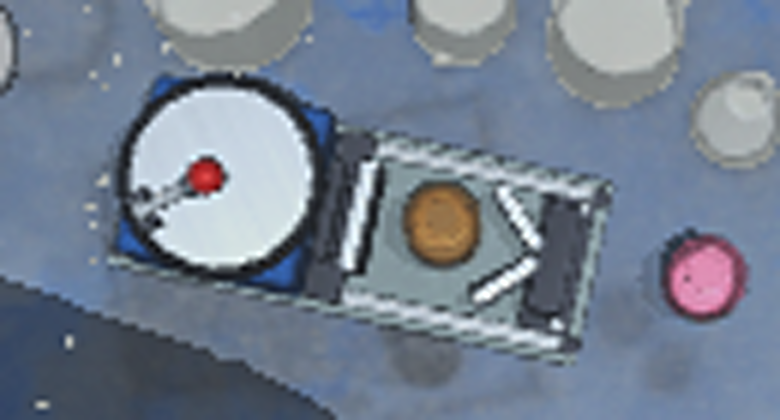

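View pics/scene0c.png

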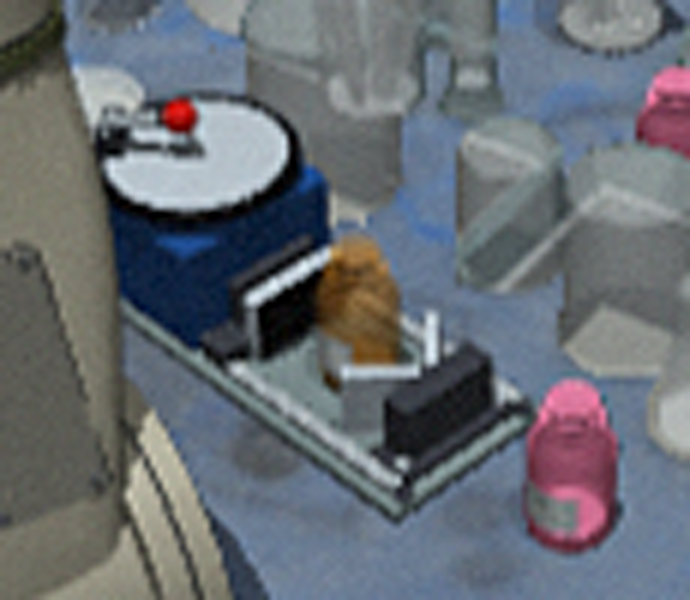

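The bottle in the clamp at crop (440,222) is amber, between jaw and V-block, so it's the one meant. The bottle at (703,277) is pink and outside. The ball is at about top pixel (204,209) and the hinge at about (195,214). Next I'll measure them with masks.

```bash
cat > meas.py <<'E'
from h import *
def red(p):
    h=cv2.cvtColor(p,cv2.COLOR_RGB2HSV); return (((h[...,0]<6)|(h[...,0]>174))&(h[...,1]>170)&(h[...,2]>110)).astype(np.uint8)
def blobs(m,mn=8):
    n,l,s,ce=cv2.connectedComponentsWithStats(m); return [(s[i,4],ce[i].round(1).tolist(),s[i,:4].tolist()) for i in range(1,n) if s[i,4]>=mn]
E
python3 - <<'E'
from meas import *
for n,box in [('top',(170,300,180,250)),('scene',(175,290,155,255))]:
    z=np.load(f'/tmp/{n}0.npz'); c=dict(mtx=z['m'],world_to_cam=z['w']); p=z['p']; d=z['d']
    m=red(p); mm=np.zeros_like(m); mm[box[2]:box[3],box[0]:box[1]]=m[box[2]:box[3],box[0]:box[1]]
    for b in blobs(mm,5): print(n,'red',b, onz(c,*b[1],0.130).round(4))
    # disc white by depth height
    H=np.zeros(d.shape+(3,)); 
    T=np.linalg.inv(c['world_to_cam']); vv,uu=np.mgrid[:384,:512]
    P=np.stack([(uu-c['mtx'][0,2])/c['mtx'][0,0]*d,(vv-c['mtx'][1,2])/c['mtx'][1,1]*d,d],-1)@T[:3,:3].T+T[:3,3]
    g=p.mean(-1)
    hs=cv2.cvtColor(p,cv2.COLOR_RGB2HSV)
    m=((hs[...,1]<40)&(g>140)).astype(np.uint8); 
    mm=np.zeros_like(m); mm[box[2]:box[3],box[0]:box[1]]=m[box[2]:box[3],box[0]:box[1]]
    for b in blobs(mm,60): print(n,'white',b)
    k=(abs(P[...,0]-.41)<.09)&(abs(P[...,1]-.265)<.09)&(P[...,2]>.095)&(P[...,2]<.125)
    print(k.sum(), P[k].mean(0), [ (P[k][:,i].min().round(3),P[k][:,i].max().round(3)) for i in range(3)])
    # objects higher than .12 near the work
    if n=='top':
        for zz in (.1,.15,.2,.25):
            k=(P[...,2]>zz)&(abs(P[...,0]-.42)<.25)&(abs(P[...,1]-.26)<.3)&(uu>110)
            yy=np.argwhere(k&(vv<215)); print(zz,k.sum(), [ (P[a,b].round(2).tolist()) for a,b in yy[::max(1,len(yy)//8)]])
E
```

```text
top red (np.int32(20), [204.0, 209.0], [202, 207, 5, 5]) [0.4165 0.2727 0.13  ]
top white (np.int32(91), [204.4, 181.9], [194, 180, 22, 6])
top white (np.int32(69), [246.5, 182.0], [239, 180, 16, 6])
top white (np.int32(221), [273.1, 184.9], [262, 180, 23, 13])
top white (np.int32(163), [292.6, 199.6], [285, 192, 15, 16])
top white (np.int32(645), [206.8, 208.9], [192, 195, 30, 30])
top white (np.int32(131), [252.3, 209.6], [233, 203, 37, 19])
top white (np.int32(103), [244.4, 232.9], [224, 228, 39, 11])
870 [0.41932602 0.26403305 0.10647918] [(np.float64(0.353), np.float64(0.481)), (np.float64(0.204), np.float64(0.332)), (np.float64(0.095), np.float64(0.125))]
0.1 5326 [[0.2, 0.09, 1.82], [0.67, 0.24, 0.17], [0.59, 0.28, 0.14], [0.55, 0.31, 0.14], [0.54, -0.0, 0.12], [0.52, -0.01, 0.12], [0.46, 0.28, 0.1], [0.43, 0.29, 0.11], [0.4, 0.12, 0.11]]
0.15 3296 [[0.2, 0.09, 1.82], [0.2, 0.09, 1.82], [0.2, 0.09, 1.82], [0.2, 0.09, 1.82], [0.66, 0.33, 0.2], [0.64, 0.34, 0.2], [0.2, 0.09, 1.82], [0.2, 0.09, 1.82], [0.2, 0.09, 1.82]]
0.2 3201 [[0.2, 0.09, 1.82], [0.2, 0.09, 1.82], [0.2, 0.09, 
[... 455 characters left out ...]
, [276.9, 158.5], [269, 155, 16, 8])
scene white (np.int32(82), [192.8, 170.1], [187, 166, 14, 10])
scene white (np.int32(332), [209.1, 181.6], [193, 172, 30, 18])
scene white (np.int32(77), [259.5, 179.7], [252, 175, 14, 10])
scene white (np.int32(132), [279.7, 186.0], [271, 180, 17, 12])
scene white (np.int32(96), [277.9, 212.5], [270, 207, 17, 11])
scene white (np.int32(81), [226.9, 225.1], [213, 216, 29, 20])
scene white (np.int32(100), [203.6, 234.6], [198, 223, 12, 25])
scene white (np.int32(78), [199.8, 241.2], [196, 232, 9, 21])
559 [0.41141414 0.25676807 0.10422382] [(np.float64(0.351), np.float64(0.5)), (np.float64(0.198), np.float64(0.325)), (np.float64(0.096), np.float64(0.125))]
```

{"api": "jog_arm", "payload": {"steps": [0.06, -0.01, -0.01, -0.03, 0.05, 0.06, -0.04, -0.043, -0.07, 0.15, 0.06, -0.075, -0.08, -0.07, 0.25, 0.06, -0.11, -0.12, -0.07, 0.35, 0.06, -0.145, -0.157, -0.07, 0.45, 0.06, -0.18, -0.195, -0.07, 0.55, 0.06, -0.215, -0.233, -0.07, 0.65, 0.06, -0.25, -0.271, -0.07, 0.7, 0.06, -0.28, -0.304, -0.07, 0.7, 0.06, -0.298, -0.323, -0.07, 0.7]}}

```text
clock: 1.15
position: [0.4006, 0.1377, 0.2806]
ee_rot: [0.546, 0.838, 0.0, -0.0]
ft_force: [1.0, 0.6, 0.0]
grip_width: 0.706
```

Run:
```python
from h import *
manip.camera('top')
for i in range(2):
    o=manip.get_obs(); print(o['clock'],o['joint_pos'].round(3),o['position'].round(4),o['ee_rot'].round(4),o['ft_force'].round(2),o['grip_width'])
    p,d,c=snap('wrist','w1.png')
np.savez('/tmp/w1.npz',p=p,d=d,m=c['mtx'],w=c['world_to_cam'])
print(c['mtx'])
```

```text
1.2 [-0.776 -0.177  0.307  1.85   0.054  1.46  -0.07 ] [0.4024 0.1323 0.2808] [5.490e-01 8.359e-01 1.000e-04 4.000e-04] [ 2.24 -6.38  0.54] 0.7044323587175517
1.25 [-0.778 -0.175  0.303  1.849  0.052  1.46  -0.076] [0.4016 0.1358 0.2808] [5.487e-01 8.360e-01 3.000e-04 1.000e-04] [-0.43  0.61 -1.01] 0.7025919569021881
[[339.17238155   0.         259.26020983]
 [  0.         339.17238155 197.63649793]
 [  0.           0.           1.        ]]
```

View pics/w1.png

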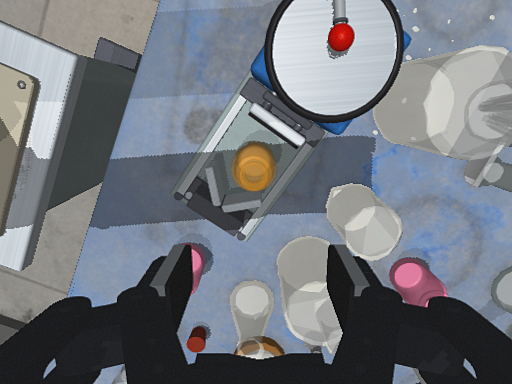

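The wrist view shows the ball at (341,37), the wheel disc centred near (333,48), the jaw at about (276,128), the bottle at (254,167) and the V-block near (225,205). I'll enlarge it for the jaw and V edges and measure the ball.

Run:
```python
from meas import *
z=np.load('/tmp/w1.npz'); c=dict(mtx=z['m'],world_to_cam=z['w']); p=z['p']; d=z['d']
b=cv2.imread('pics/w1.png')
cv2.imwrite('pics/w1a.png',cv2.resize(b[80:250,165:335],None,fx=3.5,fy=3.5,interpolation=cv2.INTER_CUBIC))
cv2.imwrite('pics/w1b.png',cv2.resize(b[0:130,250:420],None,fx=4.5,fy=4.5,interpolation=cv2.INTER_CUBIC))
m=red(p); m[80:]=0
for bb in blobs(m,20): print('red',bb,onz(c,*bb[1],.127).round(4),onz(c,*bb[1],.130).round(4), d[int(bb[1][1]),int(bb[1][0])])
hs=cv2.cvtColor(p,cv2.COLOR_RGB2HSV); g=p.mean(-1)
T=np.linalg.inv(c['world_to_cam']); vv,uu=np.mgrid[:384,:512]
P=np.stack([(uu-c['mtx'][0,2])/c['mtx'][0,0]*d,(vv-c['mtx'][1,2])/c['mtx'][1,1]*d,d],-1)@T[:3,:3].T+T[:3,3]
k=(abs(P[...,0]-.419)<.09)&(abs(P[...,1]-.265)<.09)&(P[...,2]>.09)&(P[...,2]<.117)&(d>0)
print('disc z',np.median(P[k][:,2]))
Q=np.array([onz(c,u,v,.107) for v,u in np.argwhere(k)])[:,:2]
print(k.sum(),Q.min(0),Q.max(0))
cc,r=cv2.minEnclosingCircle((Q*1000).astype(np.float32)); print('circle',cc,r)
# white disc vs black rim: rows
```

```text
red (np.int32(541), [340.7, 36.6], [328, 23, 26, 28]) [0.4149 0.2802 0.127 ] [0.4145 0.2795 0.13  ] 0.27425086
disc z 0.10592517772949289
14250 [0.3533538  0.20723014] [0.51258395 0.32887672]
circle (434.38165283203125, 267.4854736328125) 87.31192779541016
```

View pics/w1a.png

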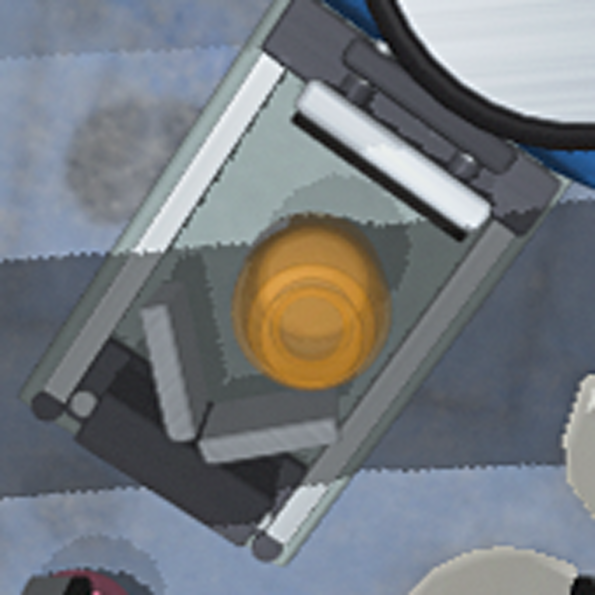

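View pics/w1b.png

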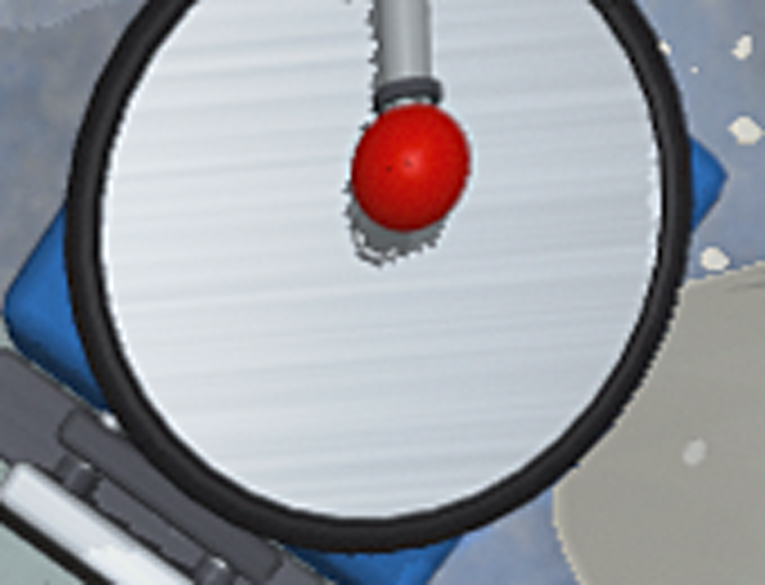

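```bash
cat >> meas.py <<'E'
def wheel(p,d,c):
    T=np.linalg.inv(c['world_to_cam']); vv,uu=np.mgrid[:384,:512]
    P=np.stack([(uu-c['mtx'][0,2])/c['mtx'][0,0]*d,(vv-c['mtx'][1,2])/c['mtx'][1,1]*d,d],-1)@T[:3,:3].T+T[:3,3]
    hs=cv2.cvtColor(p,cv2.COLOR_RGB2HSV)
    k=(abs(P[...,0]-.419)<.07)&(abs(P[...,1]-.265)<.07)&(abs(P[...,2]-.107)<.008)&(d>0)&(hs[...,1]<50)&(p.mean(-1)>130)
    k=k.astype(np.uint8); n,l,s,ce=cv2.connectedComponentsWithStats(k); i=1+s[1:,4].argmax(); 
    cn=max(cv2.findContours((l==i).astype(np.uint8),cv2.RETR_EXTERNAL,cv2.CHAIN_APPROX_NONE)[0],key=len)[:,0]
    cn=cn[(cn[:,1]>2)]
    cn=cv2.convexHull(cn)[:,0].astype(float)
    # densify not needed
    Q=np.array([onz(c,u,v,.107)[:2] for u,v in cn]); 
    for _ in range(4):
        A=np.c_[2*Q,np.ones(len(Q))]; s_=np.linalg.lstsq(A,(Q**2).sum(1),rcond=None)[0]; r=np.sqrt(s_[2]+s_[:2]@s_[:2])
        e=np.hypot(*(Q-s_[:2]).T)-r; Q=Q[abs(e)<max(.0012,1.5*e.std())]
    return s_[:2],r,e.std(),len(Q),np.median(P[...,2][l==i])
E
python3 - <<'E'
from meas import *
for i in range(3):
    o=manip.get_obs(); c0=manip.calibration('wrist')
    p,d,c=snap('wrist','w2.png'); o2=manip.get_obs()
    print(o['clock'],o['position'].round(4),o2['position'].round(4),o['ft_force'].round(2), abs(c0['world_to_cam']-c['world_to_cam']).max())
c=c0
np.savez('/tmp/w2.npz',p=p,d=d,m=c['mtx'],w=c['world_to_cam'])
m=red(p); m[80:]=0
for bb in blobs(m,20): print('red',bb,onz(c,*bb[1],.127).round(4),onz(c,*bb[1],.130).round(4), dep(c,*bb[1],d[int(bb[1][1]),int(bb[1][0])]))
print(wheel(p,d,c))
z=np.load('/tmp/top0.npz'); ct=dict(mtx=z['m'],world_to_cam=z['w']); print(wheel(z['p'],z['d'],ct))
E
```

```text
1.3 [0.4007 0.1387 0.2807] [0.4002 0.1405 0.2805] [-0.36  1.96 -0.11] 0.0027791705348158557
1.35 [0.4002 0.1405 0.2805] [0.3999 0.1415 0.2804] [-0.4   0.41 -0.23] 0.0018987115236364094
1.4 [0.3999 0.1415 0.2804] [0.3998 0.1419 0.2804] [-1.02  1.22  1.05] 0.0010722598472623357
red (np.int32(527), [340.7, 45.3], [329, 32, 25, 27]) [0.4164 0.2768 0.127 ] [0.416  0.2762 0.13  ] [0.41427938 0.27352479 0.14182538]
(array([0.4188596 , 0.26860302]), np.float64(0.05674002179371113), np.float64(0.00013407144082629638), 43, np.float64(0.10595826998306562))
(array([0.41971394, 0.26628896]), np.float64(0.05642936659208302), np.float64(0.0005292939965183403), 16, np.float64(0.10637809450002012))
```

{"api": "jog_arm", "payload": {"steps": [0.06, 0.01, 0.006, 0.0, 0, 0.06, 0.03, 0.018, 0.01, 0, 0.06, 0.055, 0.032, 0.025, 0, 0.06, 0.08, 0.047, 0.04, 0, 0.06, 0.1, 0.058, 0.05, 0, 0.06, 0.112, 0.065, 0.057, 0, 0.06, 0.117, 0.068, 0.06, 0, 0.06, 0.117, 0.068, 0.06, 0, 0.06, 0.117, 0.068, 0.06, 0, 0.06, 0.117, 0.068, 0.06, 0]}}

```text
clock: 2.45
position: [0.4155, 0.2746, 0.2212]
ee_rot: [0.546, 0.838, 0.001, 0.0]
ft_force: [0.3, -0.3, -0.0]
grip_width: 0.701
```

Run:
```python
from meas import *
for i in range(2):
    o=manip.get_obs(); c=manip.calibration('wrist')
    p,d,_=snap('wrist','w3.png'); o2=manip.get_obs()
    print(o['clock'],o['position'].round(4),o2['position'].round(4),o['ft_force'].round(2),o['joint_pos'].round(2))
np.savez('/tmp/w3.npz',p=p,d=d,m=c['mtx'],w=c['world_to_cam'])
m=red(p)
for bb in blobs(m,50): print('red',bb,onz(c,*bb[1],.127).round(4),onz(c,*bb[1],.130).round(4), dep(c,*bb[1],d[int(bb[1][1]),int(bb[1][0])]))
print(wheel(p,d,c))
print('TCP px',w2p(c,o['position']))
```

```text
2.45 [0.4155 0.2746 0.2212] [0.4154 0.2747 0.2212] [ 0.3  -0.34 -0.01] [-0.88  0.04  0.21  1.78 -0.01  1.32 -0.25]
2.5 [0.4154 0.2747 0.2212] [0.4153 0.2748 0.2211] [ 0.59 -0.48  0.04] [-0.88  0.04  0.21  1.78 -0.01  1.32 -0.25]
red (np.int32(535), [259.5, 197.5], [246, 185, 27, 26]) [0.4165 0.2731 0.127 ] [0.4162 0.2738 0.13  ] [0.41459288 0.27740332 0.14370842]
(array([0.41890004, 0.26930591]), np.float64(0.0565060446500245), np.float64(0.0001798546460444665), 48, np.float64(0.10594987680638734))
TCP px (array([258.95439261, 243.65650172]), np.float64(0.17575635845076376))
```

View pics/w3.png

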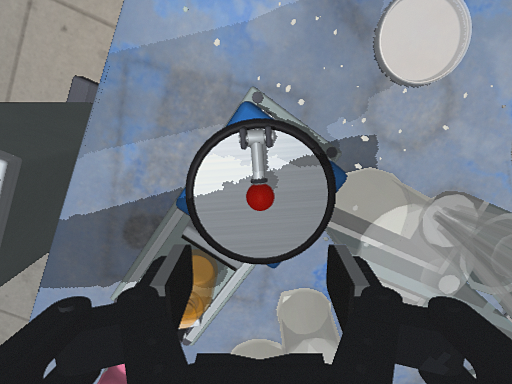

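The two views agree with each other: the ball is at about (0.4157, 0.275, 0.132), 7 mm from the axis at (0.419, 0.269), as expected for a nearly folded handle. The rod points along tool x (image vertical, ball at (259,197), hinge at about (257,138)). Descending over the ball next.

{"api": "jog_arm", "payload": {"steps": [0.05, 0, 0, 0.01, 0, 0.05, 0, 0, 0.025, 0, 0.05, 0, 0, 0.04, 0, 0.05, 0, 0, 0.055, 0, 0.05, 0, 0, 0.07, 0, 0.05, 0, 0, 0.08, 0, 0.05, 0, 0, 0.086, 0, 0.05, 0, 0, 0.089, 0, 0.05, 0, 0, 0.089, 0, 0.05, 0, 0, 0.089, 0]}}

```text
clock: 3.55
position: [0.4153, 0.2755, 0.132]
ee_rot: [0.545, 0.838, 0.0, 0.0]
ft_force: [0.2, -0.4, -0.4]
grip_width: 0.586
```

Run:
```python
from meas import *
z=np.load('/tmp/w3.npz'); c=dict(mtx=z['m'],world_to_cam=z['w'])
for u in (243,257.5,272): print('hinge',onz(c,u,138,.127).round(4))
for i in range(2):
    o=manip.get_obs(); c=manip.calibration('wrist')
    p,d,_=snap('wrist','w4.png'); o2=manip.get_obs()
    print(o['clock'],o['position'].round(4),o2['position'].round(4),o['ft_force'].round(2),o['grip_width'])
m=red(p)
for bb in blobs(m,50): print('red',bb,onz(c,*bb[1],.127).round(4),onz(c,*bb[1],.132).round(4), dep(c,*bb[1],d[int(bb[1][1]),int(bb[1][0])]))
print('TCP px',w2p(c,o['position']))
snap('scene','s4.png'); b=cv2.imread('pics/s4.png')[130:240,150:290]; cv2.imwrite('pics/s4c.png',cv2.resize(b,None,fx=5,fy=5))
```

```text
hinge [0.3865 0.3105 0.127 ]
hinge [0.3964 0.3148 0.127 ]
hinge [0.4064 0.3192 0.127 ]
3.55 [0.4153 0.2755 0.132 ] [0.4153 0.2756 0.1321] [ 0.22 -0.39 -0.39] 0.5855963056296053
3.6 [0.4153 0.2756 0.1321] [0.4153 0.2756 0.132 ] [-0.52  0.87 -0.08] 0.5870368151839896
red (np.int32(1244), [259.6, 246.4], [239, 227, 41, 40]) [0.4171 0.2723 0.127 ] [0.4162 0.2743 0.132 ] [0.41422684 0.27871939 0.1428135 ]
TCP px (array([259.0205122 , 243.70834567]), np.float64(0.1757364990081557))
```

View pics/w4.png

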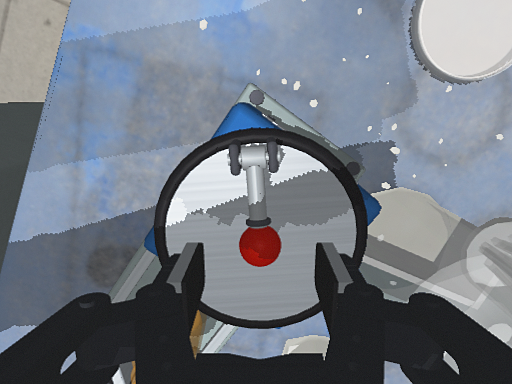

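The ball at (260,246) coincides with the TCP pixel (259,244) and sits between the pads. The hinge cheeks are at about (255,157). Closing on the ball.

{"api": "jog_arm", "payload": {"steps": [0.03, 0, 0, 0, 0, 0.015, 0, 0, 0, 0, 0.01, 0, 0, 0, 0, 0.01, 0, 0, 0, 0, 0.01, 0, 0, 0, 0, 0.01, 0, 0, 0, 0, 0.01, 0, 0, 0, 0, 0.01, 0, 0, 0, 0, 0.01, 0, 0, 0, 0, 0.01, 0, 0, 0, 0], "grip_force": 60}}

```text
clock: 4.7
position: [0.415, 0.2754, 0.1315]
ee_rot: [0.545, 0.838, 0.0, -0.0]
ft_force: [-0.7, 0.5, 1.1]
grip_width: 0.114
```

Run:
```python
from meas import *
for i in range(2):
    o=manip.get_obs(); c=manip.calibration('wrist')
    p,d,_=snap('wrist','w5.png')
    print(o['clock'],o['position'].round(4),o['ft_force'].round(2),o['torque'].round(3),o['grip_width'])
m=red(p)
for bb in blobs(m,50): print('red',bb,onz(c,*bb[1],.132).round(4))
```

```text
4.7 [0.415  0.2754 0.1315] [-0.72  0.53  1.11] [ 0.01  -0.033 -0.004] 0.11408362998555815
4.75 [0.415  0.2753 0.1315] [ 0.26  0.22 -0.26] [0.016 0.014 0.006] 0.11785719605520803
red (np.int32(906), [259.8, 245.3], [242, 227, 38, 40]) [0.4157 0.2749 0.132 ]
```

View pics/w5.png

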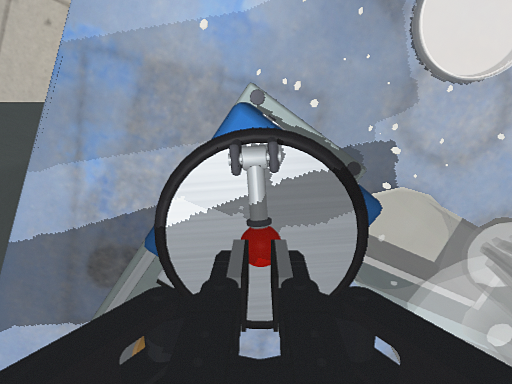

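Run:
```python
from meas import *
b=cv2.imread('pics/w5.png')[200:370,180:340]; cv2.imwrite('pics/w5c.png',cv2.resize(b,None,fx=3.5,fy=3.5,interpolation=cv2.INTER_CUBIC))
p,d,c=snap('scene','s5.png'); b=cv2.imread('pics/s5.png')[130:230,150:270]; cv2.imwrite('pics/s5c.png',cv2.resize(b,None,fx=6,fy=6,interpolation=cv2.INTER_CUBIC))
o=manip.get_obs(); print(o['position'],o['grip_width'],o['ft_force'])
```

```text
[0.41501645 0.2753492  0.13152733] 0.11872055185185247 [-0.28405485  0.53421277  0.02166134]
```

View pics/w5c.png

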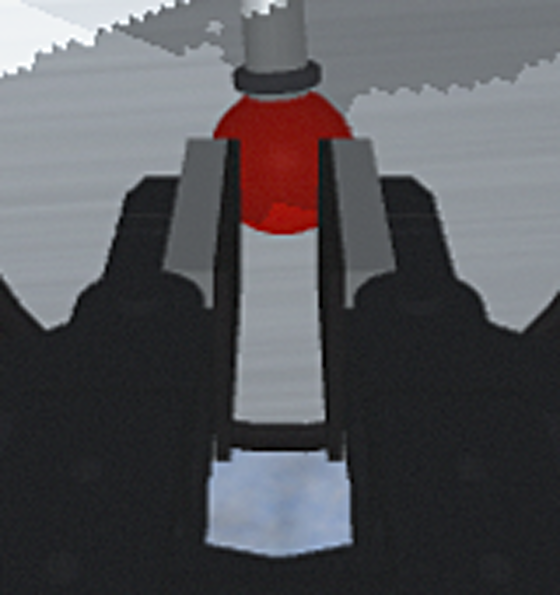

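View pics/s5c.png

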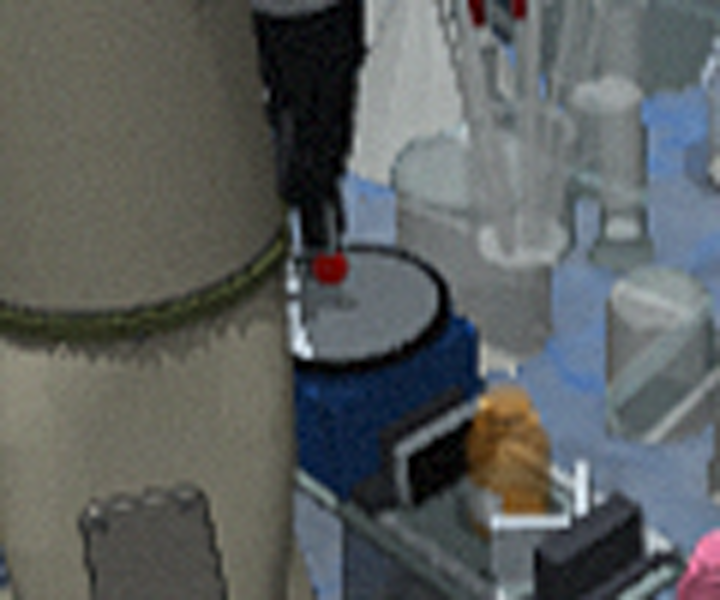

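Run:
```python
from meas import *
c=manip.calibration('wrist'); p,d=manip.camera('wrist'); cs=manip.calibration('scene'); ps,ds=manip.camera('scene')
o=manip.get_obs(); P=o['position']; print(P, w2p(cs,P), w2p(cs,P-[0,0,.017]), w2p(cs,[.4157,.275,.132]))
print('scene red',blobs(red(ps)[160:185,190:215],3))
for (x,y) in [(195,160),(190,200),(235,160),(360,160),(380,240),(282,150),(225,200),(225,300),(280,440)]:
    u,v=180+x/3.5,200+y/3.5; u,v=int(round(u)),int(round(v)); print((x,y),u,v,p[v,u],d[v,u].round(4),dep(c,u,v,d[v,u]).round(4))
```

```text
[0.41500188 0.27535188 0.13151864] (array([204.32538138, 173.82145442]), np.float64(1.349202984058362)) (array([204.76511422, 177.56190544]), np.float64(1.3597623338784715)) (array([204.50975746, 173.6523263 ]), np.float64(1.349215080487215))
scene red []
(195, 160) 236 246 [87 90 94] 0.1428 [0.4011 0.2828 0.1622]
(190, 200) 234 257 [88 91 94] 0.1329 [0.4011 0.2827 0.1726]
(235, 160) 247 246 [20 30 31] 0.1421 [0.4053 0.285  0.1629]
(360, 160) 283 246 [89 92 95] 0.1417 [0.419  0.2912 0.1633]
(380, 240) 289 269 [88 92 95] 0.1233 [0.42   0.2912 0.1825]
(282, 150) 261 243 [135  20  14] 0.1647 [0.4139 0.2802 0.1417]
(225, 200) 244 257 [27 26 27] 0.1328 [0.4047 0.2843 0.1726]
(225, 300) 244 286 [33 30 32] 0.1171 [0.4064 0.2822 0.1897]
(280, 440) 260 326 [31 30 33] 0.2176 [0.443  0.2137 0.1073]
```

Run:
```python
from meas import *
c=manip.calibration('wrist'); p,d=manip.camera('wrist')
o=manip.get_obs(); P=o['position']; print(o['clock'],P,o['ee_rot'],o['grip_width'])
q=o['ee_rot']; from scipy.spatial.transform import Rotation as R; Rm=R.from_quat(q).as_matrix()
for u in (236,246,284):
  for v in range(236,300,4):
    X=Rm.T@(dep(c,u,v,d[v,u])-P); print(u,v,p[v,u],d[v,u].round(4),(X*1000).round(1))
T=np.linalg.inv(c['world_to_cam']); print('cam in tool',(Rm.T@(T[:3,3]-P)*1000).round(1), Rm.T@T[:3,2])
for k in range(0,384,30): print(k,[round(float(d[k,j]),3) for j in (60,150,200,330,400)])
```

```text
5.0 [0.41502767 0.27532712 0.13151322] [5.45427774e-01 8.38157827e-01 3.20108514e-05 1.11161664e-08] 0.113313617825689
236 236 [148 152 160] 0.2026 [ -6.4 -13.8  26.1]
236 240 [88 92 94] 0.1492 [ 12.4 -10.1 -24.1]
236 244 [90 92 94] 0.1461 [ 11.9  -9.9 -27.4]
236 248 [88 92 94] 0.1406 [ 12.6  -9.5 -33. ]
236 252 [88 90 93] 0.1374 [ 12.4  -9.3 -36.4]
236 256 [89 91 94] 0.1336 [ 12.5  -9.  -40.2]
236 260 [86 90 94] 0.1298 [ 12.7  -8.8 -44.2]
236 264 [88 91 94] 0.1274 [ 12.3  -8.6 -46.8]
236 268 [87 89 94] 0.1238 [ 12.6  -8.4 -50.4]
236 272 [87 90 93] 0.1211 [ 12.5  -8.2 -53.3]
236 276 [86 88 92] 0.1186 [ 12.4  -8.  -55.9]
236 280 [113 118 119] 0.1184 [ 11.1  -8.  -56.5]
236 284 [28 29 32] 0.1121 [ 13.1  -7.5 -62.5]
236 288 [31 32 35] 0.1097 [ 13.   -7.4 -64.9]
236 292 [30 33 35] 0.1067 [ 13.4  -7.2 -68. ]
236 296 [32 33 36] 0.1048 [ 13.2  -7.  -70. ]
246 236 [119  18  13] 0.1698 [ 6.1 -6.5 -4.4]
246 240 [28 26 25] 0.1487 [ 12.6  -5.7 -24.6]
246 244 [30 31 30] 0.1436 [ 12.9  -5.5 -29.7]
246 248 [30 29 33] 0.14 [ 12.8  -5.3 -33.5]
246 252 [22 26 27] 0.1374 [ 12.4  -5.2 -36.4]
246 256 [27
[... 1122 characters left out ...]
 8.1 -65.4]
284 292 [35 34 37] 0.1075 [ 13.    8.  -67.2]
284 296 [30 27 32] 0.1049 [ 13.2   7.8 -69.9]
cam in tool [  71.3    0.2 -162.4] [-2.74973381e-01 -2.66398047e-04  9.61451803e-01]
0 [0.996, 0.262, 0.262, 0.263, 0.262]
30 [1.014, 0.269, 0.27, 0.269, 0.268]
60 [0.274, 0.275, 0.276, 0.275, 0.275]
90 [0.28, 0.282, 0.281, 0.281, 0.282]
120 [0.287, 0.288, 0.289, 0.288, 0.287]
150 [0.295, 0.294, 0.187, 0.285, 0.294]
180 [0.302, 0.302, 0.194, 0.192, 0.302]
210 [0.31, 0.309, 0.197, 0.197, 0.261]
240 [0.317, 0.221, 0.203, 0.203, 0.227]
270 [0.328, 0.316, 0.207, 0.208, 0.205]
300 [0.336, 0.102, 0.102, 0.112, 0.193]
330 [0.346, 0.094, 0.082, 0.081, 0.089]
360 [0.079, 0.106, 0.073, 0.071, 0.087]
```

The descent did not go as the tool data said. The fingers closed to 10 mm with no contact. The wrist depth puts the fingertips 24 mm behind the reported TCP, instead of 17 mm ahead, and the scene view also shows them ending at the top of the ball. So the real tips are about 41 mm higher than I assumed. I'll reopen and descend in small, checked steps.

{"api": "jog_arm", "payload": {"steps": [0.05, 0, 0, -0.005, 0, 0.05, 0, 0, -0.005, 0, 0.05, 0, 0, -0.005, 0, 0.05, 0, 0, -0.005, 0, 0.05, 0, 0, 0.0, 0, 0.05, 0, 0, 0.008, 0, 0.05, 0, 0, 0.016, 0, 0.05, 0, 0, 0.023, 0, 0.05, 0, 0, 0.025, 0, 0.05, 0, 0, 0.025, 0]}}

```text
clock: 6.0
position: [0.4148, 0.2751, 0.106]
ee_rot: [0.545, 0.838, -0.0, -0.0]
ft_force: [-0.1, 0.8, 0.3]
grip_width: 0.584
```

```bash
cat > tip.py <<'E'
from meas import *
from scipy.spatial.transform import Rotation as R
def tips(fn):
    o=manip.get_obs(); c=manip.calibration('wrist'); p,d,_=snap('wrist',fn); P=o['position']; Rm=R.from_quat(o['ee_rot']).as_matrix()
    print(o['clock'],P.round(4),o['ft_force'].round(2),o['torque'].round(2),round(float(o['grip_width']),3))
    T=np.linalg.inv(c['world_to_cam']); vv,uu=np.mgrid[:384,:512]
    X=np.stack([(uu-c['mtx'][0,2])/c['mtx'][0,0]*d,(vv-c['mtx'][1,2])/c['mtx'][1,1]*d,d],-1)@T[:3,:3].T+T[:3,3]
    L=(X-P)@Rm*1000
    hs=cv2.cvtColor(p,cv2.COLOR_RGB2HSV)
    for s in (-1,1):
        k=(d>0)&(d<.19)&(L[...,1]*s>2)&(L[...,1]*s<45)&(abs(L[...,0]-11)<5)&(L[...,2]>-60)&~((hs[...,1]>150))
        if k.sum(): print('side',s,k.sum(),'tip z(tool mm)',np.percentile(L[...,2][k],[95,99,100]).round(1),'world',np.round(P[2]-np.percentile(L[...,2][k],99)/1000,4),'y inner',np.percentile(abs(L[...,1][k]),2).round(1))
    for bb in blobs(red(p),50): print('red',bb,onz(c,*bb[1],.131).round(4), (dep(c,*bb[1],d[int(bb[1][1]),int(bb[1][0])])).round(4))
    ps,_,_=snap('scene','s_'+fn); b=cv2.imread('pics/s_'+fn)[140:220,160:260]; cv2.imwrite('pics/sc_'+fn,cv2.resize(b,None,fx=6,fy=6,interpolation=cv2.INTER_CUBIC))
    return o,p,d,c
E
python3 -c "
from tip import *
tips('w6.png')"
```

```text
6.0 [0.4148 0.2751 0.106 ] [-0.09  0.81  0.32] [0.02 0.   0.04] 0.584
side -1 2907 tip z(tool mm) [0.9 1.3 2.2] world 0.1047 y inner 3.8
side 1 2943 tip z(tool mm) [0.9 1.4 2.1] world 0.1047 y inner 3.8
red (np.int32(1731), [261.1, 270.4], [237, 247, 48, 47]) [0.4165 0.2737 0.131 ] [0.4139 0.2795 0.1428]
```

View pics/w6.png

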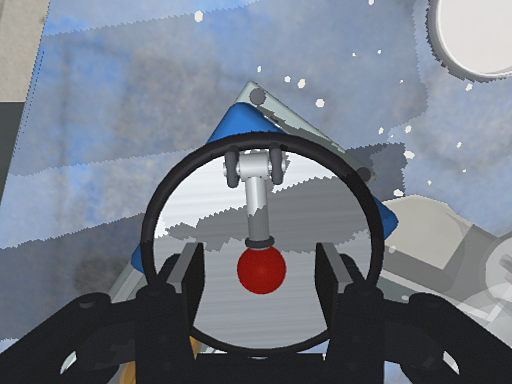

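View pics/sc_w6.png

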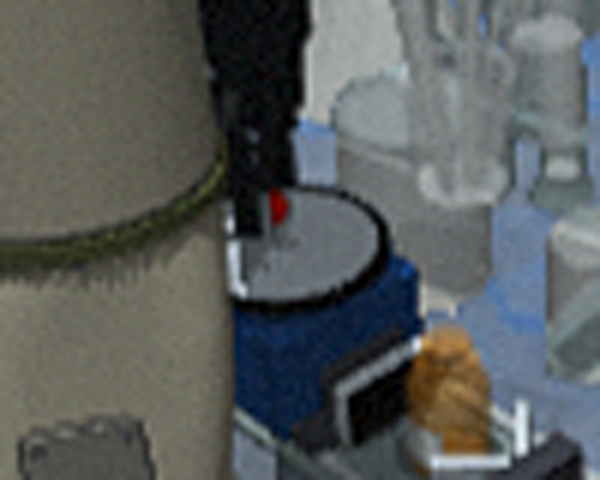

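Run:
```python
from meas import *
from scipy.spatial.transform import Rotation as R
c=manip.calibration('wrist'); p,d=manip.camera('wrist'); o=manip.get_obs(); P=o['position'];Rm=R.from_quat(o['ee_rot']).as_matrix()
for u in (185,192,320,330):
  for v in range(238,262,3):
    X=Rm.T@(dep(c,u,v,d[v,u])-P); print(u,v,p[v,u],(X*1000).round(1),end=' | ')
  print()
```

```text
185 238 [142 149 155] [  3.  -38.4   0.6] | 185 241 [155 161 168] [  1.  -38.6   1.2] | 185 244 [132 139 142] [ -0.2 -38.4   0.1] | 185 247 [83 86 88] [ 12.7 -30.8 -32.4] | 185 250 [89 92 95] [ 12.3 -30.5 -34.3] | 185 253 [89 92 96] [ 12.3 -29.8 -37.2] | 185 256 [91 95 98] [ 12.3 -29.3 -40. ] | 185 259 [89 93 95] [ 12.4 -28.6 -42.8] | 
192 238 [154 161 167] [  3.1 -34.7   0.2] | 192 241 [159 165 172] [  1.6 -34.7  -0.2] | 192 244 [88 92 95] [ 12.8 -28.5 -29.4] | 192 247 [87 91 94] [ 12.6 -28.  -32.1] | 192 250 [89 94 96] [ 12.3 -27.5 -34.4] | 192 253 [91 95 97] [ 12.7 -26.8 -38.1] | 192 256 [41 41 42] [ 12.4 -26.4 -40.2] | 192 259 [22 24 23] [ 12.9 -25.7 -43.8] | 
320 238 [117 120 126] [ 3.3 31.3 -0.2] | 320 241 [126 130 134] [ 1.4 31.5  0.5] | 320 244 [24 22 27] [ 12.8  25.8 -29.4] | 320 247 [31 30 30] [ 12.4  25.5 -31.5] | 320 250 [25 25 25] [ 11.3  25.4 -32.1] | 320 253 [27 29 29] [ 10.5  25.2 -33.4] | 320 256 [28 29 26] [  9.5  25.2 -34. ] | 320 259 [31 31 29] [  8.5  25.1 -34.8] | 
330 238 [118 123 127] [ 2.9 36.6  0.8] | 330 241 [119 124 129] [ 1.5 36.6  0.1] | 330 244 [87 91 94] [ 12.4  30.2 -28.5] | 330 247 [89 93 96] [ 12.2  29.8 -31. ] | 330 250 [90 94 97] [ 12.2  29.1 -34.1] | 330 253 [88 91 94] [ 12.9  28.2 -38.4] | 330 256 [90 93 97] [ 12.5  27.9 -40.2] | 330 259 [91 95 98] [ 12.8  27.2 -43.5] |
```

The tips are really 28.5 mm behind the TCP at this opening (world z 0.1345), so I need about 17 mm more. Descending, then closing.

{"api": "jog_arm", "payload": {"steps": [0.05, -0.001, 0.001, 0.006, 0, 0.05, -0.001, 0.001, 0.012, 0, 0.05, -0.001, 0.001, 0.016, 0, 0.05, -0.001, 0.001, 0.017, 0, 0.03, -0.001, 0.001, 0.017, 0, 0.015, -0.001, 0.001, 0.017, 0, 0.008, -0.001, 0.001, 0.017, 0, 0.008, -0.001, 0.001, 0.017, 0, 0.008, -0.001, 0.001, 0.017, 0, 0.008, -0.001, 0.001, 0.017, 0], "grip_force": 60}}

```text
clock: 7.15
position: [0.4162, 0.2747, 0.0895]
ee_rot: [0.545, 0.838, -0.0, -0.0]
ft_force: [-2.5, -1.3, 0.7]
grip_width: 0.223
```

```bash
python3 -c "
from tip import *
tips('w7.png')
o=manip.get_obs();print(o['position'],o['ft_force'],o['grip_width']*85.4)"
```

```text
7.15 [0.4162 0.2747 0.0895] [-2.52 -1.3   0.66] [-0.31  0.48  0.  ] 0.223
side -1 2995 tip z(tool mm) [-15.7 -15.2 -14.5] world 0.1047 y inner 3.7
side 1 3096 tip z(tool mm) [-15.7 -15.3 -14.6] world 0.1048 y inner 3.7
red (np.int32(2158), [259.1, 288.1], [235, 262, 49, 53]) [0.4167 0.2738 0.131 ] [0.414  0.2797 0.1418]
[0.41617547 0.2747296  0.08945945] [-2.64714015 -0.65095226  0.3533449 ] 18.98796036855281
```

View pics/w7.png

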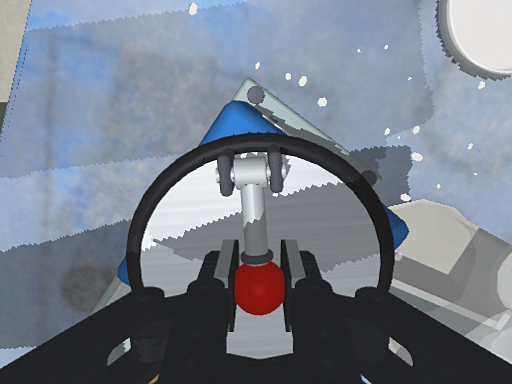

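View pics/sc_w7.png

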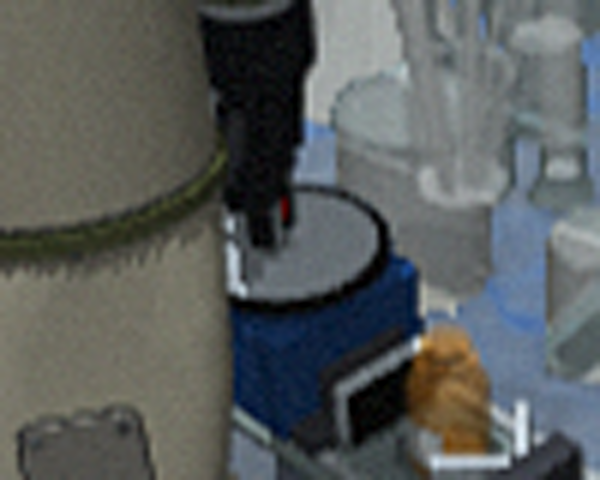

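The ball is held: the fingers stopped at 19 mm although commanded to 8 mm. The ball is at (259,288) between the pads and the hinge at about (251,172). Next is the exact hinge heading.

Run:
```python
from meas import *
c=manip.calibration('wrist'); p,d=manip.camera('wrist'); 
b=cv2.cvtColor(p,cv2.COLOR_RGB2BGR)[140:320,180:330]; cv2.imwrite('pics/w7c.png',cv2.resize(b,None,fx=4,fy=3.3,interpolation=cv2.INTER_CUBIC))
hs=cv2.cvtColor(p,cv2.COLOR_RGB2HSV)
axis=np.array([.4189,.2690])
# rod centre line: columns by height from depth
T=np.linalg.inv(c['world_to_cam']); vv,uu=np.mgrid[:384,:512]
X=np.stack([(uu-c['mtx'][0,2])/c['mtx'][0,0]*d,(vv-c['mtx'][1,2])/c['mtx'][1,1]*d,d],-1)@T[:3,:3].T+T[:3,3]
pts=[]
for v in range(192,248,4):
    k=np.where((X[v,235:275,2]>.122)&(X[v,235:275,2]<.150))[0]+235
    if len(k)>6: 
        u=(k.min()+k.max())/2; q=onz(c,u,v,.129); pts.append(q); print(v,k.min(),k.max(),q.round(4),np.median(X[v,k,2]).round(4), X[v,k,2].max().round(4))
pts=np.array(pts); vx,vy,x0,y0=cv2.fitLine(pts[:,:2].astype(np.float32),cv2.DIST_HUBER,0,.01,.01).ravel(); print('rod heading',np.degrees(np.arctan2(vy,vx)))
```

```text
192 241 274 [0.4002 0.3096 0.129 ] 0.1305 0.1315
196 241 263 [0.3989 0.3073 0.129 ] 0.1308 0.1329
200 241 264 [0.3997 0.306  0.129 ] 0.1309 0.1325
204 241 264 [0.4003 0.3045 0.129 ] 0.1312 0.1327
208 242 264 [0.4011 0.3031 0.129 ] 0.1314 0.1329
212 242 265 [0.402  0.3017 0.129 ] 0.1318 0.1337
216 242 265 [0.4026 0.3003 0.129 ] 0.1319 0.1338
220 243 265 [0.4034 0.2989 0.129 ] 0.1323 0.1336
224 243 265 [0.4041 0.2974 0.129 ] 0.1325 0.1334
228 243 266 [0.4049 0.2959 0.129 ] 0.1325 0.1335
232 244 266 [0.4058 0.2945 0.129 ] 0.1327 0.1341
236 244 266 [0.4064 0.293  0.129 ] 0.1325 0.1346
240 244 267 [0.4073 0.2915 0.129 ] 0.133 0.1341
244 245 267 [0.4082 0.29   0.129 ] 0.1336 0.1345
rod heading -62.1257
```

View pics/w7c.png

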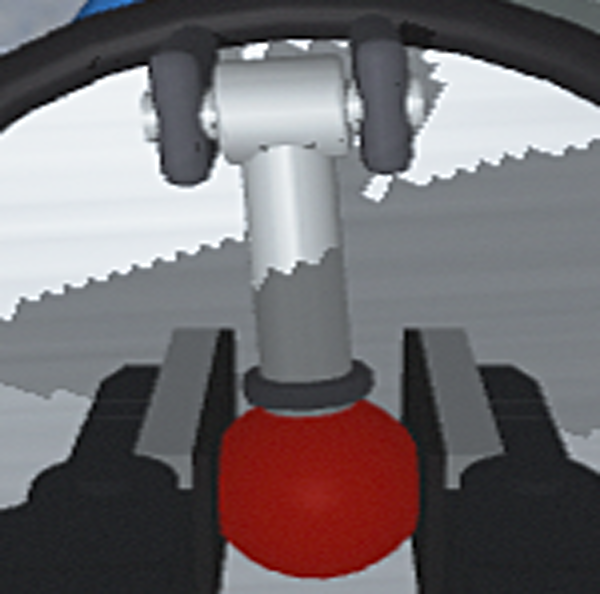

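The rod heading is 118°, about 4° off tool x, and the rod slope gives a start fold of about 0.13 rad. Now swinging the handle up along its arc, in two halves.

{"api": "jog_arm", "payload": {"steps": [0.008, 0.0005, 0, -0.003, 0, 0.008, 0.0012, -0.0001, -0.0059, 0, 0.008, 0.0021, -0.0001, -0.0088, 0, 0.008, 0.0031, -0.0002, -0.0116, 0, 0.008, 0.0044, -0.0003, -0.01435, 0, 0.008, 0.0058, -0.0004, -0.017, 0, 0.008, 0.0074, -0.0005, -0.0195, 0, 0.008, 0.0092, -0.0006, -0.022, 0, 0.008, 0.0111, -0.0008, -0.0243, 0, 0.008, 0.0132, -0.0009, -0.0264, 0]}}

```text
clock: 8.3
position: [0.4099, 0.2867, 0.116]
ee_rot: [0.545, 0.838, -0.0, -0.0]
ft_force: [-5.0, -2.3, -3.2]
grip_width: 0.224
```

```bash
cat > st.py <<'E'
from tip import *
def st():
    o=manip.get_obs(); P=o['position']; f=o['ft_force']; Rm=R.from_quat(o['ee_rot']).as_matrix()
    print(round(float(o['clock']),2),'P',P.round(4),'F',f.round(2),'Ftool',(Rm.T@f).round(2),'M',o['torque'].round(2),'g',round(float(o['grip_width'])*85.4,1),'q7',o['joint_pos'][6].round(2))
E
python3 - <<'E'
from st import *
st(); o,p,d,c=tips('w8.png'); st()
E
```

```text
8.3 P [0.4099 0.2867 0.116 ] F [-5.05 -2.33 -3.23] Ftool [-0.08 -5.56  3.23] M [-0.36  0.82 -0.03] g 19.2 q7 -0.26
8.3 [0.4099 0.2867 0.116 ] [-5.05 -2.33 -3.23] [-0.36  0.82 -0.03] 0.224
side -1 2739 tip z(tool mm) [10.8 11.2 11.9] world 0.1048 y inner 3.2
side 1 2802 tip z(tool mm) [10.8 11.3 12. ] world 0.1048 y inner 2.9
red (np.int32(2284), [258.8, 286.5], [235, 259, 49, 56]) [0.4163 0.272  0.131 ] [0.4076 0.292  0.1679]
8.4 P [0.4098 0.287  0.1162] F [-5.05 -1.59 -0.1 ] Ftool [ 0.6  -5.26  0.1 ] M [-0.29  1.1  -0.02] g 19.0 q7 -0.26
```

View pics/w8.png

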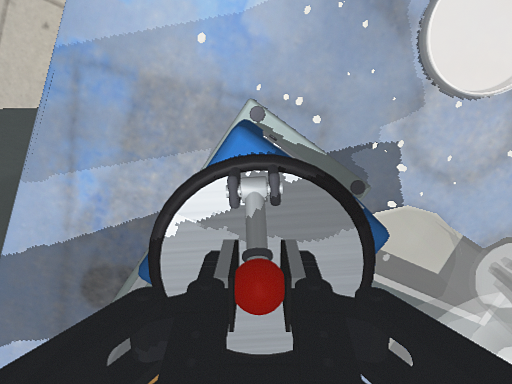

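{"api": "jog_arm", "payload": {"steps": [0.008, 0.0027, -0.0005, -0.0024, 0, 0.008, 0.0055, -0.0009, -0.0046, 0, 0.008, 0.0086, -0.0014, -0.0065, 0, 0.008, 0.0117, -0.0018, -0.0082, 0, 0.008, 0.015, -0.002, -0.0097, 0, 0.008, 0.0184, -0.0023, -0.0108, 0, 0.008, 0.0219, -0.0025, -0.0117, 0, 0.008, 0.0254, -0.0028, -0.0123, 0, 0.008, 0.029, -0.003, -0.0127, 0, 0.008, 0.0322, -0.0033, -0.0127, 0]}}

```text
clock: 9.4
position: [0.3945, 0.3145, 0.1286]
ee_rot: [0.546, 0.838, 0.0, 0.0]
ft_force: [9.7, -6.1, -8.7]
grip_width: 0.219
```

Run:
```python
from st import *
st(); o,p,d,c=tips('w9.png'); st(); print(wheel(p,d,c))
```

```text
9.4 P [0.3945 0.3145 0.1286] F [ 9.67 -6.15 -8.71] Ftool [-9.53  6.35  8.72] M [-1.42 -1.87  0.03] g 18.7 q7 -0.33
9.4 [0.3945 0.3145 0.1286] [ 9.67 -6.15 -8.71] [-1.42 -1.87  0.03] 0.219
side -1 1431 tip z(tool mm) [ 2.8 13.2 16.6] world 0.1154 y inner 7.8
side 1 1493 tip z(tool mm) [ 4.9 14.6 17.1] world 0.114 y inner 7.4
red (np.int32(2287), [259.6, 286.7], [235, 259, 49, 56]) [0.4044 0.293  0.131 ] [0.3921 0.3204 0.1816]
9.5 P [0.3948 0.314  0.1286] F [ 5.84 -0.79 -7.79] Ftool [-3.07  5.01  7.79] M [-0.15 -1.07  0.01] g 19.1 q7 -0.33
(array([0.42301904, 0.25056456]), np.float64(0.022955076652549394), np.float64(0.0023927546812266276), 12, np.float64(0.10595533743058785))
```

View pics/w9.png

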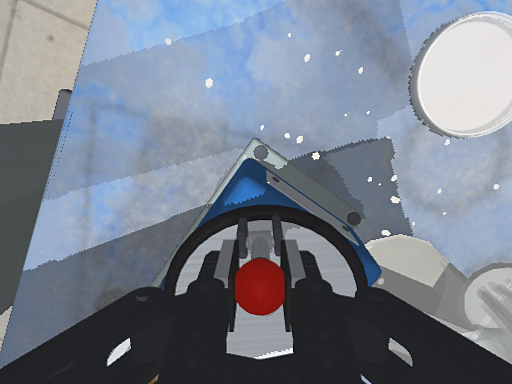

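View pics/sc_w9.png

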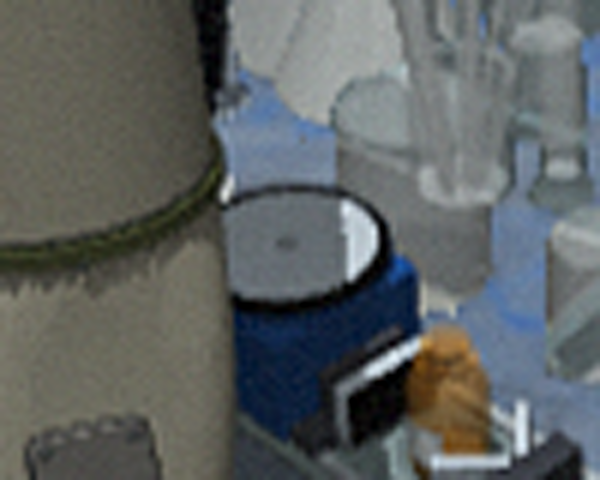

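The handle is upright: the TCP has moved 44.8 mm out and 39 mm up, with the force pressing on the stop, and the view shows the ball at (260,287) above the cheeks. I'll ease the pull and hold for a moment, then start cranking along the 52 mm circle.

```bash
cat > crank.py <<'E'
import numpy as np,sys
# args: t0, beta, r(mm) list of t
def rows(t0,ts,beta=.0716,r=52.):
    p=lambda t:r*np.array([np.cos(t-beta),np.sin(t-beta)])
    for t in ts:
        d=p(t)-p(t0); print(f"{t:.3f}: {d[0]/1000:.4f}, {d[1]/1000:.4f}")
if __name__=='__main__':
    t0=float(sys.argv[1]); rows(t0,[float(a) for a in sys.argv[2:]])
E
python3 crank.py 0 .02 .06 .12 .19 .26 .33 .4 .47
```

```text
0.020: 0.0001, 0.0010
0.060: 0.0001, 0.0031
0.120: 0.0001, 0.0062
0.190: -0.0002, 0.0099
0.260: -0.0008, 0.0135
0.330: -0.0016, 0.0170
0.400: -0.0026, 0.0205
0.470: -0.0039, 0.0239
```

{"api": "jog_arm", "payload": {"steps": [0.008, -0.0005, 0, 0.001, 0, 0.008, -0.0005, 0, 0.001, 0, 0.008, -0.0005, 0, 0.001, 0, 0.008, -0.0005, 0.0031, 0.001, 0, 0.008, -0.0005, 0.0062, 0.001, 0, 0.008, -0.0007, 0.0099, 0.001, 0, 0.008, -0.0013, 0.0135, 0.001, 0, 0.008, -0.0021, 0.017, 0.001, 0, 0.008, -0.0031, 0.0205, 0.001, 0, 0.008, -0.0044, 0.0239, 0.001, 0]}}

```text
clock: 10.5
position: [0.4169, 0.3203, 0.1282]
ee_rot: [0.545, 0.838, -0.001, -0.001]
ft_force: [-5.3, -4.7, 10.4]
grip_width: 0.222
```

```bash
cat >> st.py <<'E'
import json
def ft(C=(.4192,.2681),n=1,top=False):
    for i in range(n):
        o=manip.get_obs(); P=o['position']; f=o['ft_force']; r=P[:2]-np.array(C); R_=np.hypot(*r); e=r/R_; cw=np.array([e[1],-e[0]])
        t=(np.radians(118)-np.arctan2(r[1],r[0]))%(2*np.pi)
        if t>6.2: t-=2*np.pi
        print(round(float(o['clock']),2),'P',P.round(4),'t',round(t,3),'R',round(R_*1000,1),'Fcw',round(float(-f[:2]@cw),2),'Frad',round(float(-f[:2]@e),2),'Fz',round(float(-f[2]),2),'g',round(float(o['grip_width'])*85.4,1))
        open('log.txt','a').write(json.dumps([float(o['clock']),*P.tolist(),*f.tolist()])+'\n')
        if i<n-1: manip.camera('wrist')
E
python3 - <<'E'
from st import *
ft(n=3)
E
python3 crank.py .47 .54 .62 .7 .78 .86 .94 1.02 1.1 1.18 1.26
```

```text
10.5 P [0.4169 0.3203 0.1282] t 0.444 R 52.3 Fcw 5.52 Frad 4.5 Fz -10.45 g 19.0
10.55 P [0.4174 0.3204 0.1282] t 0.455 R 52.3 Fcw 5.5 Frad 3.91 Fz -8.09 g 18.9
10.6 P [0.4173 0.3204 0.1282] t 0.452 R 52.3 Fcw 3.05 Frad 3.73 Fz -8.95 g 18.8
0.540: -0.0015, 0.0033
0.620: -0.0036, 0.0069
0.700: -0.0059, 0.0104
0.780: -0.0084, 0.0137
0.860: -0.0113, 0.0167
0.940: -0.0143, 0.0195
1.020: -0.0176, 0.0221
1.100: -0.0211, 0.0244
1.180: -0.0247, 0.0264
1.260: -0.0285, 0.0281
```

{"api": "jog_arm", "payload": {"steps": [0.008, -0.0015, 0.0033, -0.0005, 0, 0.008, -0.0036, 0.0069, -0.0005, 0, 0.008, -0.0059, 0.0104, -0.0005, 0, 0.008, -0.0084, 0.0137, -0.0005, 0, 0.008, -0.0113, 0.0167, -0.0005, 0, 0.008, -0.0143, 0.0195, -0.0005, 0, 0.008, -0.0176, 0.0221, -0.0005, 0, 0.008, -0.0211, 0.0244, -0.0005, 0, 0.008, -0.0247, 0.0264, -0.0005, 0, 0.008, -0.0285, 0.0281, -0.0005, 0]}}

```text
clock: 11.6
position: [0.4534, 0.3076, 0.1284]
ee_rot: [0.544, 0.839, 0.0, -0.001]
ft_force: [-5.3, 4.6, 3.4]
grip_width: 0.225
```

```bash
python3 - <<'E'
from st import *
ft(n=2)
E
python3 crank.py 1.26 1.34 1.42 1.5 1.58 1.66 1.74 1.82 1.9 1.98 2.06
```

```text
11.6 P [0.4534 0.3076 0.1284] t 1.202 R 52.3 Fcw 6.99 Frad 0.02 Fz -3.36 g 19.2
11.65 P [0.4541 0.307  0.1284] t 1.219 R 52.2 Fcw 4.18 Frad 0.59 Fz -1.53 g 19.1
1.340: -0.0039, 0.0014
1.420: -0.0079, 0.0025
1.500: -0.0120, 0.0032
1.580: -0.0162, 0.0037
1.660: -0.0203, 0.0037
1.740: -0.0245, 0.0035
1.820: -0.0286, 0.0029
1.900: -0.0327, 0.0020
1.980: -0.0366, 0.0008
2.060: -0.0405, -0.0007
```

{"api": "jog_arm", "payload": {"steps": [0.008, -0.0039, 0.0014, 0, 0, 0.008, -0.0079, 0.0025, 0, 0, 0.008, -0.012, 0.0032, 0, 0, 0.008, -0.0162, 0.0037, 0, 0, 0.008, -0.0203, 0.0037, 0, 0, 0.008, -0.0245, 0.0035, 0, 0, 0.008, -0.0286, 0.0029, 0, 0, 0.008, -0.0327, 0.002, 0, 0, 0.008, -0.0366, 0.0008, 0, 0, 0.008, -0.0405, -0.0007, 0, 0]}}

```text
clock: 12.65
position: [0.4704, 0.2705, 0.1285]
ee_rot: [0.545, 0.839, 0.001, -0.001]
ft_force: [1.4, 7.2, -1.4]
grip_width: 0.222
```

```bash
python3 - <<'E'
from st import *
ft(n=2)
p,d,c=snap('top','t1.png'); b=cv2.imread('pics/t1.png')[180:250,170:300]; cv2.imwrite('pics/t1c.png',cv2.resize(b,None,fx=6,fy=6,interpolation=cv2.INTER_CUBIC))
p,d,c=snap('scene','s10.png'); b=cv2.imread('pics/s10.png')[150:250,180:290]; cv2.imwrite('pics/s10c.png',cv2.resize(b,None,fx=6,fy=6,interpolation=cv2.INTER_CUBIC))
E
python3 crank.py 2.06 2.12 2.18 2.24 2.3 2.36 2.42 2.48 2.54
```

```text
12.65 P [0.4704 0.2705 0.1285] t 2.012 R 51.2 Fcw 7.11 Frad -1.77 Fz 1.43 g 19.0
12.7 P [0.4704 0.2696 0.1284] t 2.03 R 51.2 Fcw 4.57 Frad 0.14 Fz -0.15 g 18.8
2.120: -0.0028, -0.0014
2.180: -0.0055, -0.0029
2.240: -0.0082, -0.0045
2.300: -0.0107, -0.0064
2.360: -0.0131, -0.0084
2.420: -0.0154, -0.0105
2.480: -0.0175, -0.0127
2.540: -0.0196, -0.0151
```

View pics/t1c.png

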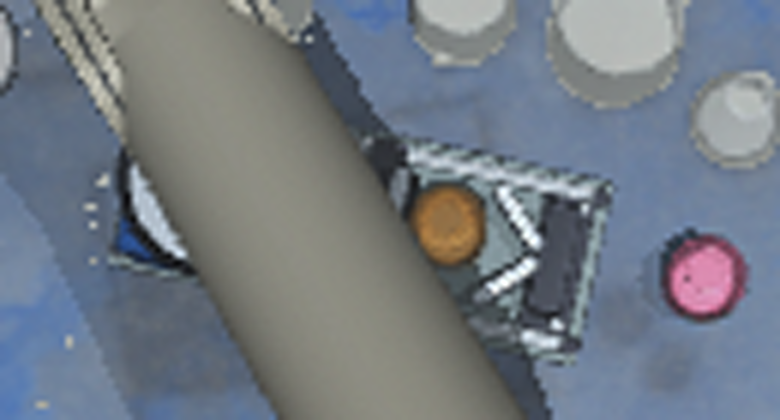

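View pics/s10c.png

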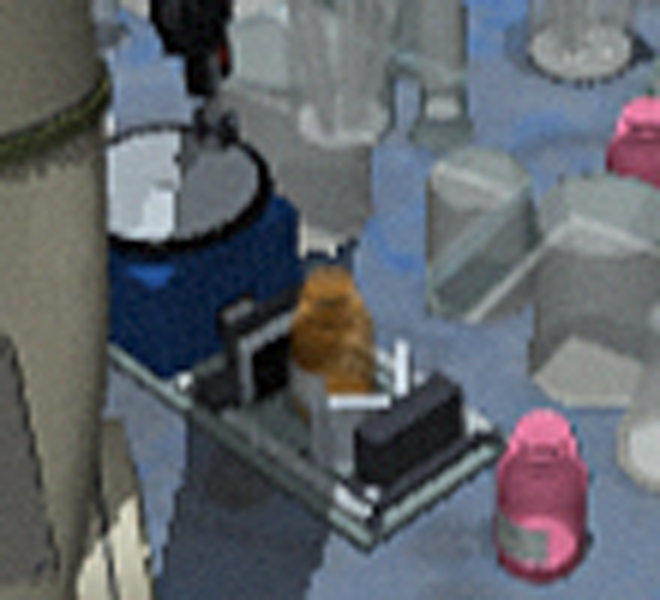

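Run:
```python
from h import *
b=cv2.imread('pics/w2.png')[90:260,165:335]; cv2.imwrite('pics/w2a.png',cv2.resize(b,None,fx=3.5,fy=3.5,interpolation=cv2.INTER_CUBIC))
```

```text
(no output)
```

View pics/w2a.png

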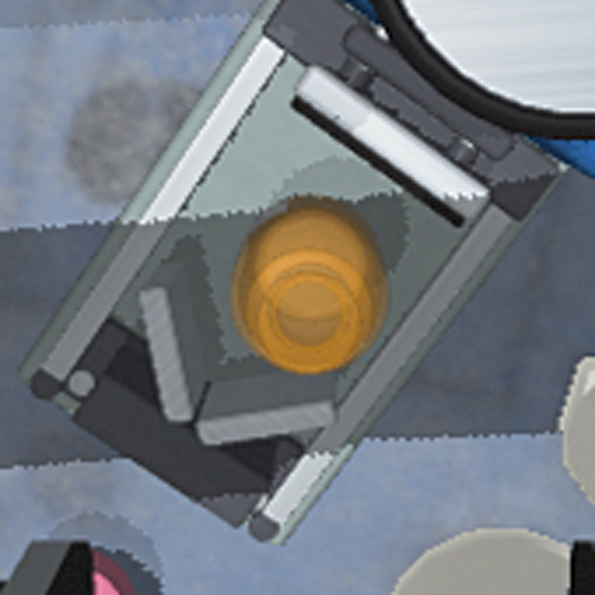

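Run:
```python
from h import *
z=np.load('/tmp/w2.npz'); c=dict(mtx=z['m'],world_to_cam=z['w']); d=z['d']
f=lambda x,y:(165+x/3.5,90+y/3.5)
for n,pt in dict(jawtop=(380,140),vl=(165,350),vr=(265,422),vblk=(160,440),bed=(250,150)).items():
    u,v=f(*pt); print(n,dep(c,u,v,d[int(round(v)),int(round(u))]).round(4))
zv=[dep(c,*f(*q),d[int(round(f(*q)[1])),int(round(f(*q)[0]))])[2] for q in [(165,350),(265,422),(170,370),(240,427)]]; zv=np.median(zv); print('zv',zv)
W=lambda x,y,zz: onz(c,*f(x,y),zz)[:2]
j0,j1=W(293,103,.058),W(460,226,.058); print('jaw width',np.hypot(*(j1-j0)))
a,b=W(165,290,zv),W(193,405,zv); e,g=W(200,420,zv),W(332,402,zv)
dl=b-a; dr=g-e; print('V angle',np.degrees(np.arccos(abs(dl@dr)/np.hypot(*dl)/np.hypot(*dr))), np.hypot(*dl),np.hypot(*dr))
s=np.linalg.solve(np.c_[dl,-dr],e-a); apex=a+s[0]*dl
n=np.array([-(j1-j0)[1],(j1-j0)[0]]); n/=np.hypot(*n); dist=abs((apex-j0)@n); print('apex',apex,'dist',dist,'n heading',np.degrees(np.arctan2(n[1],n[0])),'rad',(dist-.0628)/.011)
```

```text
jawtop [0.3984 0.1844 0.0584]
vl [0.3614 0.0923 0.0581]
vr [0.4021 0.082  0.0563]
vblk [0.3716 0.0617 0.0573]
bed [0.3605 0.1593 0.0083]
zv 0.05735851193607669
jaw width 0.06663902707631403
V angle 86.7702401061954 0.040634406986204144 0.045505394373722655
apex [0.38048494 0.07334321] dist 0.10549081939134212 n heading 78.06636385289495 rad 3.880983581031103
```

I estimate the seat at about 3.9 rad of wheel from the initial view (jaw face to V apex 105.5 mm, less 62.8 mm, over 11 mm/rad). Cranking on to 2.9.

```bash
python3 crank.py 2.06 2.14 2.22 2.3 2.38 2.46 2.54 2.62 2.7 2.78 2.86; python3 crank.py 2.86 2.92 2.98 3.04 3.1 3.16 3.22 3.28 3.34 3.4 3.46
```

```text
2.140: -0.0037, -0.0018
2.220: -0.0073, -0.0040
2.300: -0.0107, -0.0064
2.380: -0.0139, -0.0090
2.460: -0.0168, -0.0120
2.540: -0.0196, -0.0151
2.620: -0.0220, -0.0185
2.700: -0.0242, -0.0220
2.780: -0.0261, -0.0257
2.860: -0.0277, -0.0295
2.920: -0.0010, -0.0030
2.980: -0.0018, -0.0060
3.040: -0.0024, -0.0090
3.100: -0.0029, -0.0121
3.160: -0.0031, -0.0152
3.220: -0.0032, -0.0183
3.280: -0.0031, -0.0215
3.340: -0.0028, -0.0246
3.400: -0.0023, -0.0276
3.460: -0.0016, -0.0307
```

{"api": "jog_arm", "payload": {"steps": [0.008, -0.0037, -0.0018, 0, 0, 0.008, -0.0073, -0.004, 0, 0, 0.008, -0.0107, -0.0064, 0, 0, 0.008, -0.0139, -0.009, 0, 0, 0.008, -0.0168, -0.012, 0, 0, 0.008, -0.0196, -0.0151, 0, 0, 0.008, -0.022, -0.0185, 0, 0, 0.008, -0.0242, -0.022, 0, 0, 0.008, -0.0261, -0.0257, 0, 0, 0.008, -0.0277, -0.0295, 0, 0]}}

```text
clock: 13.8
position: [0.4554, 0.2319, 0.1284]
ee_rot: [0.545, 0.838, 0.001, 0.0]
ft_force: [3.1, 4.9, -1.3]
grip_width: 0.219
```

Run:
```python
from st import *
ft(n=4)
print(np.array(manip.get_obs()['joint_pos']).round(2))
L=np.array([json.loads(l) for l in open('log.txt')])
Q=L[:,1:3]; A=np.c_[2*Q,np.ones(len(Q))]; s=np.linalg.lstsq(A,(Q**2).sum(1),rcond=None)[0]; print('fit',s[:2],np.sqrt(s[2]+s[:2]@s[:2]))
# fixed R=52
from scipy.optimize import least_squares
print(least_squares(lambda c:np.hypot(*(Q-c).T)-.052,[.419,.268]).x)
```

```text
13.8 P [0.4554 0.2319 0.1284] t 2.844 R 51.2 Fcw 5.68 Frad 1.23 Fz 1.28 g 18.7
13.85 P [0.4552 0.2314 0.1284] t 2.855 R 51.4 Fcw 4.3 Frad 1.31 Fz 0.03 g 18.9
13.9 P [0.4552 0.2315 0.1284] t 2.853 R 51.4 Fcw 3.66 Frad 1.32 Fz -0.56 g 19.1
13.95 P [0.4552 0.2314 0.1284] t 2.854 R 51.4 Fcw 3.81 Frad 1.04 Fz -2.51 g 19.1
[-0.79  0.14  0.25  1.88 -0.04  1.13 -0.11]
fit [0.4188117 0.268562 ] 0.05188420329567307
[0.41865342 0.2685025 ]
```

{"api": "jog_arm", "payload": {"steps": [0.008, -0.001, -0.003, 0, 0, 0.008, -0.0018, -0.006, 0, 0, 0.008, -0.0024, -0.009, 0, 0, 0.008, -0.0029, -0.0121, 0, 0, 0.008, -0.0031, -0.0152, 0, 0, 0.008, -0.0032, -0.0183, 0, 0, 0.008, -0.0031, -0.0215, 0, 0, 0.008, -0.0028, -0.0246, 0, 0, 0.008, -0.0025, -0.0261, 0, 0, 0.008, -0.0023, -0.0276, 0, 0]}}

```text
clock: 14.95
position: [0.4316, 0.2178, 0.1284]
ee_rot: [0.546, 0.838, 0.001, 0.001]
ft_force: [5.5, 2.2, 0.0]
grip_width: 0.219
```

```bash
sed -i 's/C=(.4192,.2681)/C=(.4187,.2685)/' st.py
python3 - <<'E'
from st import *
ft(n=4)
E
python3 crank.py 3.4 3.41 3.42 3.43 3.44 3.45 3.46 3.47 3.48 3.49 3.5
```

```text
14.95 P [0.4316 0.2178 0.1284] t 3.381 R 52.3 Fcw 5.88 Frad 0.81 Fz -0.02 g 18.7
15.0 P [0.4315 0.2177 0.1284] t 3.384 R 52.4 Fcw 5.24 Frad 1.21 Fz -0.27 g 18.4
15.05 P [0.4315 0.2177 0.1284] t 3.384 R 52.4 Fcw 4.01 Frad 1.4 Fz -0.33 g 18.7
15.1 P [0.4315 0.2177 0.1284] t 3.384 R 52.4 Fcw 5.04 Frad 0.67 Fz -0.23 g 19.1
3.410: 0.0001, -0.0005
3.420: 0.0002, -0.0010
3.430: 0.0003, -0.0015
3.440: 0.0004, -0.0020
3.450: 0.0005, -0.0025
3.460: 0.0007, -0.0030
3.470: 0.0008, -0.0036
3.480: 0.0009, -0.0041
3.490: 0.0011, -0.0046
3.500: 0.0012, -0.0051
```

{"api": "jog_arm", "payload": {"steps": [0.008, 0.0001, -0.0005, 0, 0, 0.008, 0.0002, -0.001, 0, 0, 0.008, 0.0003, -0.0015, 0, 0, 0.008, 0.0004, -0.002, 0, 0, 0.008, 0.0005, -0.0025, 0, 0, 0.008, 0.0007, -0.003, 0, 0, 0.008, 0.0008, -0.0036, 0, 0, 0.008, 0.0009, -0.0041, 0, 0, 0.008, 0.0011, -0.0046, 0, 0, 0.008, 0.0012, -0.0051, 0, 0]}}

```text
clock: 16.1
position: [0.4266, 0.2167, 0.1284]
ee_rot: [0.546, 0.838, 0.001, 0.001]
ft_force: [6.9, 2.7, -0.7]
grip_width: 0.224
```

```bash
python3 - <<'E'
from st import *
ft(n=6)
E
python3 crank.py 3.5 3.515 3.53 3.545 3.56 3.575 3.59 3.605 3.62 3.635 3.65
```

```text
16.1 P [0.4266 0.2167 0.1284] t 3.48 R 52.4 Fcw 7.22 Frad 1.61 Fz 0.74 g 19.1
16.15 P [0.4265 0.2167 0.1284] t 3.481 R 52.4 Fcw 6.73 Frad 1.31 Fz 1.27 g 18.9
16.2 P [0.4265 0.2167 0.1284] t 3.48 R 52.4 Fcw 5.24 Frad 1.13 Fz -0.42 g 18.8
16.25 P [0.4265 0.2167 0.1284] t 3.48 R 52.4 Fcw 5.82 Frad 1.22 Fz -0.61 g 18.7
16.3 P [0.4265 0.2167 0.1284] t 3.481 R 52.4 Fcw 5.62 Frad 1.98 Fz -0.15 g 18.6
16.35 P [0.4265 0.2167 0.1284] t 3.481 R 52.4 Fcw 5.75 Frad 2.03 Fz -0.7 g 18.8
3.515: 0.0002, -0.0007
3.530: 0.0005, -0.0015
3.545: 0.0007, -0.0022
3.560: 0.0010, -0.0030
3.575: 0.0012, -0.0037
3.590: 0.0015, -0.0044
3.605: 0.0018, -0.0051
3.620: 0.0021, -0.0059
3.635: 0.0024, -0.0066
3.650: 0.0028, -0.0073
```

A slow sweep gives a steady cranking force of 5.7 N (5.4 N free turning plus the sliding bottle). Continuing slowly.

{"api": "jog_arm", "payload": {"steps": [0.008, 0.0002, -0.0007, 0, 0, 0.008, 0.0005, -0.0015, 0, 0, 0.008, 0.0007, -0.0022, 0, 0, 0.008, 0.001, -0.003, 0, 0, 0.008, 0.0012, -0.0037, 0, 0, 0.008, 0.0015, -0.0044, 0, 0, 0.008, 0.0018, -0.0051, 0, 0, 0.008, 0.0021, -0.0059, 0, 0, 0.008, 0.0024, -0.0066, 0, 0, 0.008, 0.0028, -0.0073, 0, 0]}}

```text
clock: 17.35
position: [0.4191, 0.2161, 0.1284]
ee_rot: [0.546, 0.838, 0.001, 0.001]
ft_force: [8.7, 0.7, -1.2]
grip_width: 0.222
```

```bash
python3 - <<'E'
from st import *
ft(n=6)
E
python3 crank.py 3.65 3.66 3.67 3.68 3.69 3.7 3.71 3.72 3.73 3.74 3.75
```

```text
17.35 P [0.4191 0.2161 0.1284] t 3.622 R 52.4 Fcw 8.73 Frad 0.61 Fz 1.18 g 18.9
17.4 P [0.419  0.2161 0.1284] t 3.624 R 52.5 Fcw 7.41 Frad 0.31 Fz 0.5 g 19.0
17.45 P [0.4191 0.2161 0.1284] t 3.624 R 52.4 Fcw 7.99 Frad 1.28 Fz 0.92 g 18.7
17.5 P [0.4191 0.216  0.1284] t 3.623 R 52.5 Fcw 6.96 Frad 1.54 Fz 0.47 g 18.9
17.55 P [0.419  0.2161 0.1284] t 3.624 R 52.4 Fcw 7.37 Frad 1.27 Fz 0.74 g 19.2
17.6 P [0.419  0.2161 0.1284] t 3.624 R 52.4 Fcw 8.42 Frad 1.52 Fz 1.18 g 19.2
3.660: 0.0002, -0.0005
3.670: 0.0004, -0.0009
3.680: 0.0007, -0.0014
3.690: 0.0009, -0.0019
3.700: 0.0012, -0.0023
3.710: 0.0014, -0.0028
3.720: 0.0017, -0.0032
3.730: 0.0019, -0.0037
3.740: 0.0022, -0.0041
3.750: 0.0024, -0.0046
```

The force has risen to about 7.6 N (lag up to match), so the bottle has seated and clamping is roughly 10 N. One small increment more.

{"api": "jog_arm", "payload": {"steps": [0.008, 0.0001, -0.0001, 0, 0, 0.008, 0.0001, -0.0003, 0, 0, 0.008, 0.0002, -0.0005, 0, 0, 0.008, 0.0003, -0.0007, 0, 0, 0.008, 0.0004, -0.0009, 0, 0, 0.008, 0.0005, -0.0011, 0, 0, 0.008, 0.0006, -0.0012, 0, 0, 0.008, 0.0007, -0.0014, 0, 0, 0.008, 0.0007, -0.0014, 0, 0, 0.008, 0.0007, -0.0014, 0, 0]}}

```text
clock: 18.6
position: [0.4177, 0.2161, 0.1284]
ee_rot: [0.546, 0.838, 0.001, 0.001]
ft_force: [8.0, 1.5, -1.6]
grip_width: 0.22
```

Run:
```python
from st import *
ft(n=12)
snap('scene','s11.png'); b=cv2.imread('pics/s11.png')[150:250,180:290]; cv2.imwrite('pics/s11c.png',cv2.resize(b,None,fx=6,fy=6,interpolation=cv2.INTER_CUBIC))
p,d,c=snap('top','t2.png'); b=cv2.imread('pics/t2.png')[180:250,170:300]; cv2.imwrite('pics/t2c.png',cv2.resize(b,None,fx=6,fy=6,interpolation=cv2.INTER_CUBIC))
```

```text
18.6 P [0.4177 0.2161 0.1284] t 3.65 R 52.4 Fcw 7.97 Frad 1.64 Fz 1.57 g 18.8
18.65 P [0.4177 0.2161 0.1284] t 3.65 R 52.4 Fcw 9.53 Frad 2.69 Fz 0.51 g 18.7
18.7 P [0.4176 0.2161 0.1284] t 3.651 R 52.4 Fcw 8.04 Frad 1.42 Fz 0.02 g 19.0
18.75 P [0.4176 0.2161 0.1284] t 3.65 R 52.4 Fcw 8.26 Frad 1.74 Fz 1.69 g 19.3
18.8 P [0.4177 0.2161 0.1284] t 3.65 R 52.4 Fcw 8.45 Frad 1.12 Fz 1.21 g 19.0
18.85 P [0.4177 0.2161 0.1284] t 3.65 R 52.4 Fcw 8.24 Frad 1.51 Fz 1.68 g 18.9
18.9 P [0.4176 0.2161 0.1284] t 3.651 R 52.4 Fcw 8.18 Frad 1.2 Fz 0.48 g 19.2
18.95 P [0.4177 0.2161 0.1284] t 3.65 R 52.4 Fcw 7.67 Frad 0.93 Fz 1.23 g 18.4
19.0 P [0.4177 0.2161 0.1284] t 3.65 R 52.4 Fcw 7.17 Frad 1.44 Fz 1.28 g 18.8
19.05 P [0.4177 0.2161 0.1284] t 3.65 R 52.4 Fcw 8.71 Frad 1.3 Fz 0.12 g 19.1
19.1 P [0.4177 0.2161 0.1284] t 3.65 R 52.4 Fcw 8.27 Frad 1.51 Fz 1.09 g 19.0
19.15 P [0.4177 0.2161 0.1285] t 3.65 R 52.4 Fcw 8.94 Frad 0.81 Fz 2.04 g 19.0
```

View pics/s11c.png

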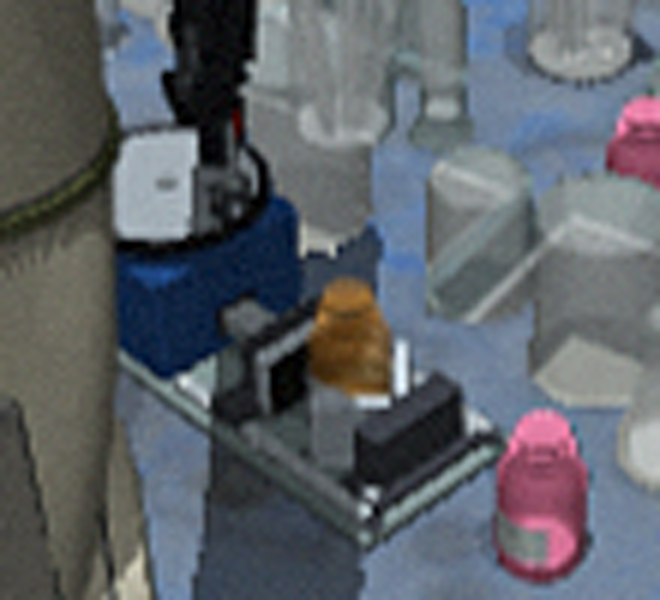

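View pics/t2c.png

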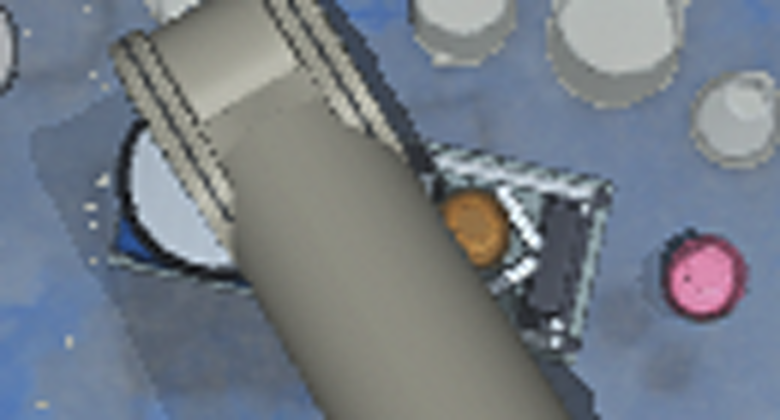

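The static force averages 8.3 N, which is about 12–14 N of clamping, and the bottle stands upright against both V plates. Next I take off the tangential load and twist the tool so that the handle plane passes between the pads for folding.

{"api": "jog_arm", "payload": {"steps": [0.008, -0.0003, 0.0006, 0, 0, 0.008, -0.0006, 0.0012, 0, 0.03, 0.008, -0.0006, 0.0012, 0, 0.09, 0.008, -0.0006, 0.0012, 0, 0.16, 0.008, -0.0006, 0.0012, 0, 0.23, 0.008, -0.0006, 0.0012, 0, 0.3, 0.008, -0.0006, 0.0012, 0, 0.37, 0.008, -0.0006, 0.0012, 0, 0.42, 0.008, -0.0006, 0.0012, 0, 0.445, 0.008, -0.0006, 0.0012, 0, 0.445]}}

```text
clock: 20.25
position: [0.4182, 0.2162, 0.1284]
ee_rot: [0.718, 0.696, 0.0, 0.0]
ft_force: [5.5, 0.9, 2.3]
grip_width: 0.219
```

Run:
```python
from st import *
ft(n=4); st()
o,p,d,c=tips('w12.png')
x=R.from_quat(o['ee_rot']).as_matrix()[:,0]; print('tool x heading',np.degrees(np.arctan2(x[1],x[0])))
```

```text
20.25 P [0.4182 0.2162 0.1284] t 3.641 R 52.3 Fcw 5.46 Frad 0.97 Fz -2.29 g 18.7
20.3 P [0.4182 0.2162 0.1284] t 3.64 R 52.3 Fcw 6.24 Frad 0.45 Fz -1.86 g 18.8
20.35 P [0.4182 0.2161 0.1284] t 3.64 R 52.4 Fcw 4.38 Frad -0.03 Fz -1.8 g 19.0
20.4 P [0.4181 0.2162 0.1284] t 3.641 R 52.3 Fcw 4.58 Frad -0.53 Fz -2.62 g 18.8
20.4 P [0.4181 0.2162 0.1284] F [ 4.57 -0.58  2.62] Ftool [-0.45  4.59 -2.62] M [ 0.11 -1.08  0.01] g 18.8 q7 -0.59
20.4 [0.4181 0.2162 0.1284] [ 4.57 -0.58  2.62] [ 0.11 -1.08  0.01] 0.22
side -1 1486 tip z(tool mm) [ 4.9 14.4 17. ] world 0.114 y inner 6.7
side 1 1487 tip z(tool mm) [ 4.1 14.3 17.1] world 0.1141 y inner 7.0
red (np.int32(1490), [260.3, 291.0], [236, 269, 48, 45]) [0.4174 0.19   0.131 ] [0.4181 0.22   0.1802]
tool x heading 88.3465517824105
```

View pics/w12.png

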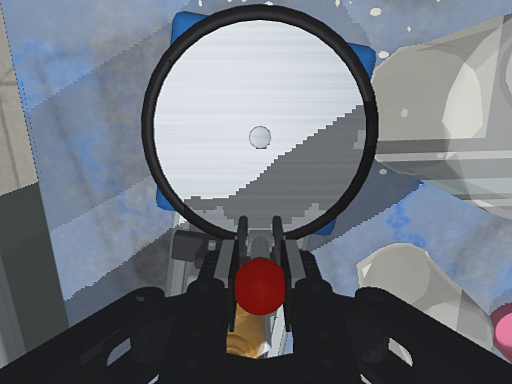

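The view shows the wheel hub at (260,137) straight above the ball at (260,288) in the image, so folding runs along +tool x. First half:

{"api": "jog_arm", "payload": {"steps": [0.008, 0.0032, 0.0004, 0.0001, 0, 0.008, 0.0068, 0.0007, 0.0005, 0, 0.008, 0.0103, 0.0007, 0.0012, 0, 0.008, 0.0138, 0.0007, 0.00215, 0, 0.008, 0.0171, 0.0007, 0.0034, 0, 0.008, 0.0204, 0.0007, 0.0049, 0, 0.008, 0.0235, 0.0007, 0.00665, 0, 0.008, 0.0265, 0.0007, 0.00865, 0, 0.008, 0.02935, 0.0007, 0.0109, 0, 0.008, 0.032, 0.0007, 0.01335, 0]}}

```text
clock: 21.5
position: [0.4191, 0.2487, 0.1145]
ee_rot: [0.717, 0.697, 0.0, -0.0]
ft_force: [4.2, 0.7, 2.3]
grip_width: 0.223
```

Run:
```python
from st import *
st()
o,p,d,c=tips('w13.png'); st()
```

```text
21.5 P [0.4191 0.2487 0.1145] F [4.2  0.71 2.3 ] Ftool [ 0.83  4.18 -2.3 ] M [ 0.11 -0.77 -0.  ] g 19.0 q7 -0.63
21.5 [0.4191 0.2487 0.1145] [4.2  0.71 2.3 ] [ 0.11 -0.77 -0.  ] 0.223
side -1 2715 tip z(tool mm) [ 9.3  9.8 10.5] world 0.1047 y inner 3.9
side 1 2742 tip z(tool mm) [ 9.3  9.8 10.8] world 0.1047 y inner 3.6
red (np.int32(2013), [259.6, 289.1], [236, 264, 49, 51]) [0.4183 0.232  0.131 ] [0.4188 0.2532 0.1662]
21.6 P [0.4191 0.2488 0.1143] F [4.64 3.61 0.27] Ftool [ 3.74  4.54 -0.27] M [ 0.55 -0.92  0.02] g 18.6 q7 -0.63
```

View pics/w13.png

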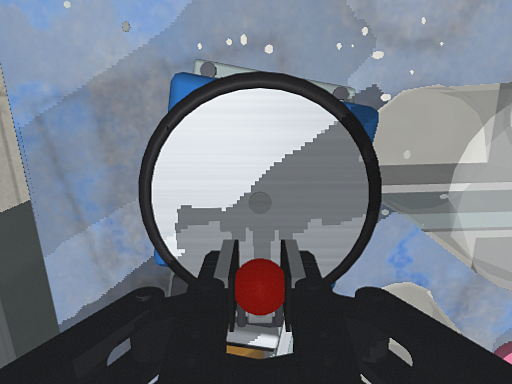

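{"api": "jog_arm", "payload": {"steps": [0.008, 0.0024, 0.0004, 0.00265, 0, 0.008, 0.0046, 0.0007, 0.0055, 0, 0.008, 0.0066, 0.0007, 0.0085, 0, 0.008, 0.0083, 0.0007, 0.01165, 0, 0.008, 0.0098, 0.0007, 0.01495, 0, 0.008, 0.011, 0.0007, 0.01835, 0, 0.008, 0.0119, 0.0007, 0.02185, 0, 0.008, 0.01255, 0.0007, 0.02535, 0, 0.008, 0.0129, 0.0007, 0.0284, 0, 0.008, 0.0129, 0.0007, 0.0297, 0]}}

```text
clock: 22.6
position: [0.4199, 0.2611, 0.0864]
ee_rot: [0.717, 0.697, -0.0, -0.0]
ft_force: [-14.8, -7.0, 34.2]
grip_width: 0.221
```

Run:
```python
from st import *
st()
o,p,d,c=tips('w14.png'); st()
```

```text
22.6 P [0.4199 0.2611 0.0864] F [-14.79  -6.97  34.16] Ftool [ -7.38 -14.62 -34.15] M [-1.66  3.13  0.  ] g 18.9 q7 -0.64
22.6 [0.4199 0.2611 0.0864] [-14.79  -6.97  34.16] [-1.66  3.13  0.  ] 0.221
side -1 3085 tip z(tool mm) [-18.8 -18.4 -17.8] world 0.1047 y inner 3.3
side 1 3118 tip z(tool mm) [-18.8 -18.5 -17.7] world 0.1048 y inner 3.0
red (np.int32(2208), [258.8, 287.6], [235, 261, 49, 54]) [0.4193 0.262  0.131 ] [0.4195 0.2671 0.1395]
22.7 P [0.4199 0.2611 0.0864] F [-10.44  -4.44  22.08] Ftool [ -4.73 -10.33 -22.07] M [-1.09  2.3   0.  ] g 18.9 q7 -0.64
```

View pics/w14.png

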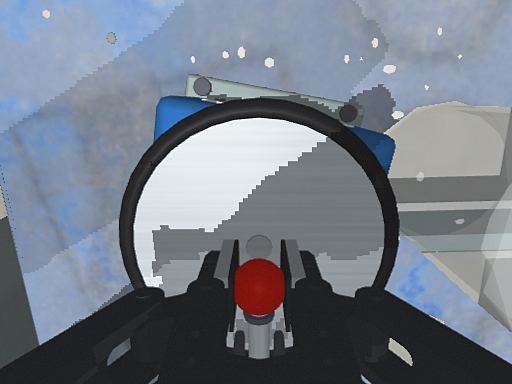

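The handle is folded against its stop (ball top at z 0.1395, so fold about 0.05 rad) and the load has built up. I'll take the load off before letting go.

{"api": "jog_arm", "payload": {"steps": [0.008, 0, -0.0004, -0.0005, 0, 0.008, 0, -0.0008, -0.001, 0, 0.008, 0, -0.0008, -0.001, 0, 0.008, 0, -0.0008, -0.001, 0, 0.008, 0, -0.0008, -0.001, 0, 0.008, 0, -0.0008, -0.001, 0, 0.008, 0, -0.0008, -0.001, 0, 0.008, 0, -0.0008, -0.001, 0, 0.008, 0, -0.0008, -0.001, 0, 0.008, 0, -0.0008, -0.001, 0]}}

```text
clock: 23.7
position: [0.4198, 0.261, 0.0865]
ee_rot: [0.717, 0.697, 0.0, 0.0]
ft_force: [-2.1, -0.9, 8.2]
grip_width: 0.224
```

Run:
```python
from st import *
st(); manip.camera('wrist'); st(); manip.camera('wrist'); st()
b=cv2.imread('pics/w14.png')[220:384,180:340]; cv2.imwrite('pics/w14c.png',cv2.resize(b,None,fx=3.6,fy=3.6,interpolation=cv2.INTER_CUBIC))
```

```text
23.7 P [0.4198 0.261  0.0865] F [-2.14 -0.9   8.24] Ftool [-0.96 -2.11 -8.24] M [-0.3   0.52 -0.01] g 19.1 q7 -0.64
23.75 P [0.4198 0.2611 0.0866] F [-2.16 -1.24  8.57] Ftool [-1.3  -2.12 -8.57] M [-0.29  0.5   0.01] g 19.1 q7 -0.64
23.8 P [0.4198 0.2611 0.0866] F [-2.66 -1.49  7.78] Ftool [-1.56 -2.61 -7.78] M [-0.27  0.46 -0.01] g 18.9 q7 -0.64
```

View pics/w14c.png

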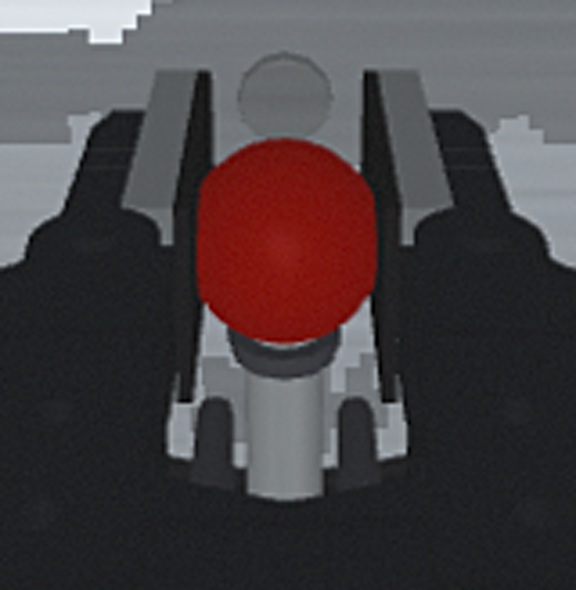

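Clean fold. Opening, then lifting straight up.

{"api": "jog_arm", "payload": {"steps": [0.03, 0, 0, 0, 0, 0.045, 0, 0, 0, 0, 0.05, 0, 0, 0, 0, 0.05, 0, 0, 0, 0, 0.05, 0, 0, 0, 0, 0.05, 0, 0, -0.01, 0, 0.05, 0, 0, -0.03, 0, 0.05, 0, 0, -0.06, 0, 0.05, 0, 0, -0.09, 0, 0.05, 0, 0, -0.11, 0]}}

```text
clock: 24.8
position: [0.4199, 0.2616, 0.199]
ee_rot: [0.717, 0.697, 0.001, 0.0]
ft_force: [0.1, 0.9, -1.2]
grip_width: 0.586
```

{"api": "jog_arm", "payload": {"steps": [0.05, 0.01, 0, -0.02, 0, 0.05, 0.02, 0, -0.03, 0, 0.05, 0.03, 0, -0.04, 0, 0.05, 0.03, 0, -0.04, 0, 0.05, 0.03, 0, -0.04, 0, 0.05, 0.03, 0, -0.04, 0, 0.05, 0.03, 0, -0.04, 0, 0.05, 0.03, 0, -0.04, 0, 0.05, 0.03, 0, -0.04, 0, 0.05, 0.03, 0, -0.04, 0]}}

```text
clock: 25.8
position: [0.4202, 0.2911, 0.236]
ee_rot: [0.717, 0.697, -0.0, -0.0]
ft_force: [0.6, 0.0, 0.1]
grip_width: 0.585
```

Run:
```python
from st import *
st()
o,p,d,c=tips('w15.png'); st(); print(wheel(p,d,c))
snap('scene','s15.png'); b=cv2.imread('pics/s15.png')[150:250,180:290]; cv2.imwrite('pics/s15c.png',cv2.resize(b,None,fx=6,fy=6,interpolation=cv2.INTER_CUBIC))
```

```text
25.8 P [0.4202 0.2911 0.236 ] F [0.59 0.03 0.09] Ftool [ 0.05  0.58 -0.09] M [-0.01  0.02  0.03] g 49.9 q7 -0.71
25.8 [0.4202 0.2911 0.236 ] [0.59 0.03 0.09] [-0.01  0.02  0.03] 0.585
side -1 1348 tip z(tool mm) [-29.6 -26.2 -23.4] world 0.2622 y inner 25.2
side 1 1341 tip z(tool mm) [-29.8 -26.5 -23.5] world 0.2625 y inner 24.4
red (np.int32(435), [259.4, 225.8], [248, 215, 24, 23]) [0.4189 0.2612 0.131 ] [0.419  0.2642 0.1388]
25.9 P [0.4202 0.2912 0.2361] F [ 0.09  0.99 -1.08] Ftool [0.99 0.06 1.08] M [-0.06 -0.01  0.01] g 50.5 q7 -0.71
(array([0.4191101 , 0.26933928]), np.float64(0.05650898347685877), np.float64(0.00017582965374570857), 52, np.float64(0.10596276727490689))
```

View pics/w15.png

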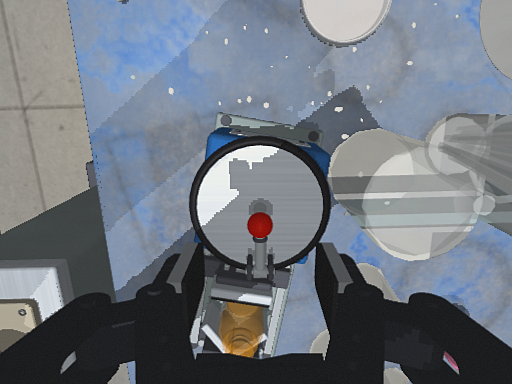

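View pics/s15c.png

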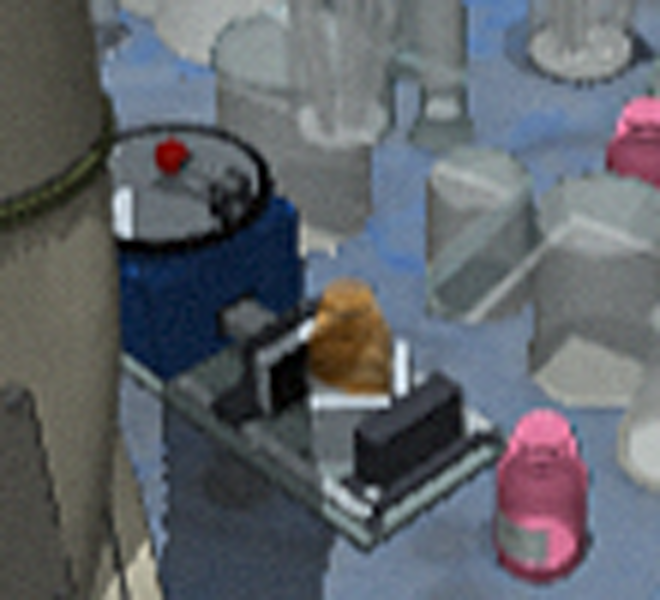

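Run:
```python
from st import *
c=manip.calibration('wrist'); p,d=manip.camera('wrist')
T=np.linalg.inv(c['world_to_cam']); vv,uu=np.mgrid[:384,:512]
X=np.stack([(uu-c['mtx'][0,2])/c['mtx'][0,0]*d,(vv-c['mtx'][1,2])/c['mtx'][1,1]*d,d],-1)@T[:3,:3].T+T[:3,3]
b=cv2.cvtColor(p,cv2.COLOR_RGB2BGR)[200:360,180:330]; cv2.imwrite('pics/w16c.png',cv2.resize(b,None,fx=4,fy=3.6,interpolation=cv2.INTER_CUBIC))
pts=[]
for v in range(240,264,2):
    k=np.where((X[v,245:275,2]>.118)&(X[v,245:275,2]<.150))[0]+245
    if len(k)>4: u=(k.min()+k.max())/2; q=onz(c,u,v,.128); pts.append(q); print(v,k.min(),k.max(),q.round(4),np.median(X[v,k,2]).round(4))
pts=np.array(pts); vx,vy,x0,y0=cv2.fitLine(pts[:8,:2].astype(np.float32),cv2.DIST_HUBER,0,.01,.01).ravel(); print('rod heading',np.degrees(np.arctan2(vy,vx)))
```

```text
240 253 266 [0.4186 0.2472 0.128 ] 0.1333
242 255 265 [0.419  0.2453 0.128 ] 0.1337
244 255 265 [0.4189 0.2434 0.128 ] 0.1317
246 255 265 [0.4189 0.2416 0.128 ] 0.1315
248 255 265 [0.4188 0.2397 0.128 ] 0.1314
250 255 264 [0.4184 0.2378 0.128 ] 0.1315
252 255 264 [0.4183 0.2359 0.128 ] 0.1312
254 255 264 [0.4182 0.234  0.128 ] 0.1311
256 255 264 [0.4182 0.2321 0.128 ] 0.131
258 250 264 [0.416  0.2303 0.128 ] 0.1309
260 247 272 [0.4181 0.2283 0.128 ] 0.1215
262 247 273 [0.4185 0.2263 0.128 ] 0.1254
rod heading 87.16214
```

View pics/w16c.png

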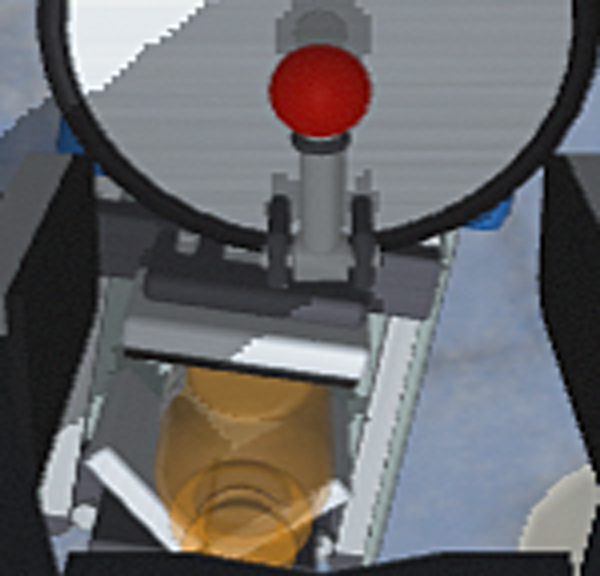

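The handle is flat (fold about 0.03–0.06 rad) and the wheel heading is unchanged. The seat was felt at about 3.45–3.5 rad, though, against the 3.9 rad I estimated visually. So I'll take one more view of jaw, spring and V-block from above.

{"api": "jog_arm", "payload": {"steps": [0.06, -0.01, -0.001, -0.02, 0, 0.06, -0.03, -0.003, -0.045, 0, 0.06, -0.055, -0.006, -0.045, 0, 0.06, -0.08, -0.008, -0.045, 0, 0.06, -0.105, -0.011, -0.045, 0, 0.06, -0.127, -0.013, -0.045, 0, 0.06, -0.142, -0.015, -0.045, 0, 0.06, -0.15, -0.015, -0.045, 0, 0.06, -0.15, -0.015, -0.045, 0, 0.06, -0.15, -0.015, -0.045, 0]}}

```text
clock: 27.0
position: [0.401, 0.1426, 0.281]
ee_rot: [0.717, 0.697, 0.0, -0.0]
ft_force: [0.1, -0.3, -0.1]
grip_width: 0.707
```

Run:
```python
from st import *
for i in range(5): manip.camera('top')
c=manip.calibration('wrist'); st(); p,d,_=snap('wrist','w17.png'); st()
np.savez('/tmp/w17.npz',p=p,d=d,m=c['mtx'],w=c['world_to_cam'])
b=cv2.imread('pics/w17.png')[90:260,180:350]; cv2.imwrite('pics/w17a.png',cv2.resize(b,None,fx=3.5,fy=3.5,interpolation=cv2.INTER_CUBIC))
```

```text
27.25 P [0.401  0.1423 0.2809] F [-0.05 -1.27  0.98] Ftool [-1.27 -0.02 -0.98] M [-0.01 -0.03 -0.02] g 60.1 q7 -0.52
27.3 P [0.401  0.1421 0.2809] F [-0.11 -0.71 -0.71] Ftool [-0.71 -0.09  0.71] M [-0.03 -0.04 -0.08] g 60.1 q7 -0.52
```

View pics/w17.png

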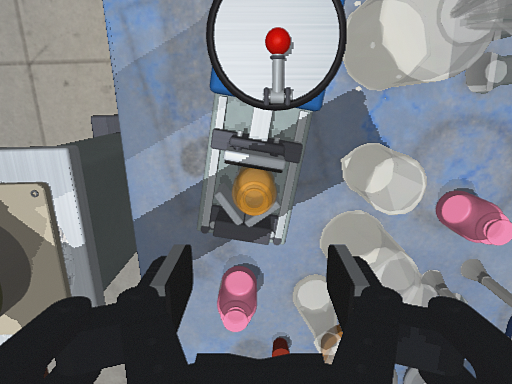

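View pics/w17a.png

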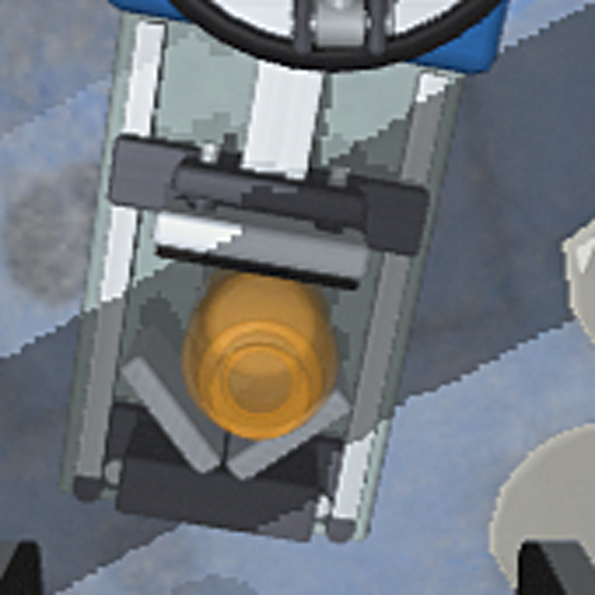

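Run:
```python
from h import *
def go(fn,off,jaw,vl,vr,bar,jback):
    z=np.load(fn); c=dict(mtx=z['m'],world_to_cam=z['w']); d=z['d']
    f=lambda q:(off[0]+q[0]/3.5,off[1]+q[1]/3.5)
    W=lambda q,zz: onz(c,*f(q),zz)[:2]
    j0,j1=[W(q,.058) for q in jaw]; n=np.array([-(j1-j0)[1],(j1-j0)[0]]); n/=np.hypot(*n); n*=np.sign(n[1])
    a,b=[W(q,.0574) for q in vl]; e,g=[W(q,.0574) for q in vr]; dl=b-a;dr=g-e; s=np.linalg.solve(np.c_[dl,-dr],e-a); apex=a+s[0]*dl
    print('jaw len',np.hypot(*(j1-j0)).round(4),'heading n',np.degrees(np.arctan2(n[1],n[0])).round(1),'apex',apex.round(4),'face-apex',(((j0+j1)/2-apex)@n).round(4),'Vang',np.degrees(np.arccos(-(dl@dr)/np.hypot(*dl)/np.hypot(*dr))).round(1))
    for nm,L in (('bar',bar),('jback',jback)):
        for q in L:
            u,v=f(q); P=dep(c,u,v,d[int(round(v)),int(round(u))]); print(nm,q,'z',P[2].round(4),'at z.058 dist from face',((W(q,.058)-j0)@n*1000).round(1))
go('/tmp/w2.npz',(165,90),[(293,103),(460,226)],[(165,290),(193,405)],[(200,420),(332,402)],[(360,55),(430,105),(500,155)],[(330,72),(410,120),(480,180)])
go('/tmp/w17.npz',(180,90),[(157,250),(357,286)],[(147,358),(217,460)],[(228,460),(345,395)],[(200,190),(260,200),(340,215)],[(165,215),(260,228),(365,245)])
```

```text
jaw len 0.0666 heading n 78.1 apex [0.3805 0.0734] face-apex 0.1055 Vang 93.2
bar (360, 55) z 0.0587 at z.058 dist from face 24.2
bar (430, 105) z 0.0595 at z.058 dist from face 24.9
bar (500, 155) z 0.0586 at z.058 dist from face 25.6
jback (330, 72) z 0.0578 at z.058 dist from face 14.6
jback (410, 120) z 0.0274 at z.058 dist from face 17.5
jback (480, 180) z 0.0264 at z.058 dist from face 15.6
jaw len 0.0668 heading n 78.1 apex [0.3786 0.072 ] face-apex 0.0701 Vang 91.9
bar (200, 190) z 0.0582 at z.058 dist from face 21.8
bar (260, 200) z 0.0589 at z.058 dist from face 22.2
bar (340, 215) z 0.0585 at z.058 dist from face 22.0
jback (165, 215) z 0.0574 at z.058 dist from face 11.8
jback (260, 228) z 0.0572 at z.058 dist from face 13.2
jback (365, 245) z 0.0566 at z.058 dist from face 13.9
```

Run:
```python
from meas import *
z=np.load('/tmp/w17.npz'); c=dict(mtx=z['m'],world_to_cam=z['w']); p=z['p'];d=z['d']
m=red(p); m[120:]=0; b=max(blobs(m,50)); B=onz(c,*b[1],.1285); print(b[1],B.round(4))
T=np.linalg.inv(c['world_to_cam']); vv,uu=np.mgrid[:384,:512]
X=np.stack([(uu-c['mtx'][0,2])/c['mtx'][0,0]*d,(vv-c['mtx'][1,2])/c['mtx'][1,1]*d,d],-1)@T[:3,:3].T+T[:3,3]
pts=[]
for v in range(60,86,2):
    k=np.where((X[v,265:292,2]>.12)&(X[v,265:292,2]<.145))[0]+265
    if len(k)>4: pts.append(onz(c,(k.min()+k.max())/2,v,.128)[:2]); print(v,k.min(),k.max(),np.median(X[v,k,2]).round(4))
pts=np.array(pts); vx,vy,_,_=cv2.fitLine(pts.astype(np.float32),cv2.DIST_HUBER,0,.01,.01).ravel(); print('rod heading',np.degrees(np.arctan2(vy,vx)))
w=wheel(p,d,c); print(w[0], 'ball heading from axis', np.degrees(np.arctan2(*(B[:2]-w[0])[::-1])))
bt=cv2.imread('pics/w17.png')[0:115,200:350]; cv2.imwrite('pics/w17b.png',cv2.resize(bt,None,fx=5,fy=5,interpolation=cv2.INTER_CUBIC))
```

```text
[277.3, 40.7] [0.4189 0.262  0.1285]
60 273 282 0.1315
62 273 282 0.1324
64 273 282 0.131
66 273 282 0.1317
68 273 282 0.1315
70 273 282 0.1312
72 272 282 0.1306
74 272 282 0.131
76 272 282 0.1306
78 272 282 0.1306
80 272 282 0.1301
82 272 282 0.1302
84 272 282 0.1306
rod heading 87.64443
[0.4190117  0.26851261] ball heading from axis -90.58756750148
```

View pics/w17b.png

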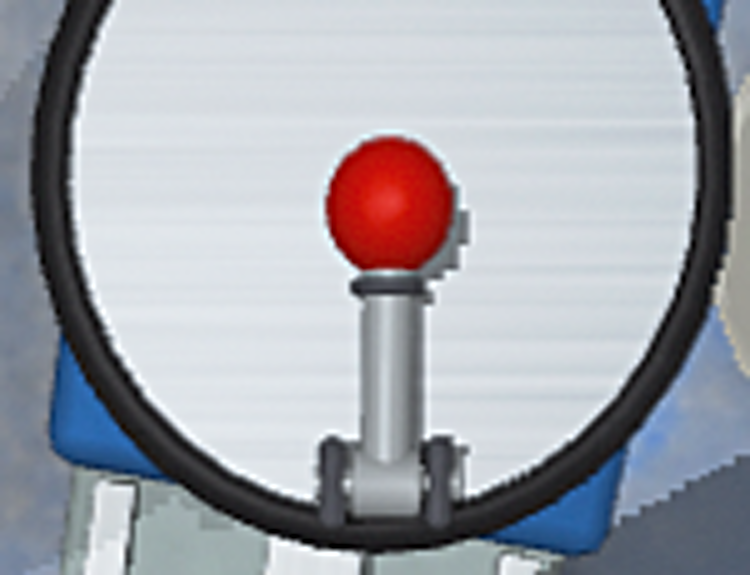

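All the checks agree: the fold is about 0.03–0.07 rad, the wheel stands at the heading where cranking ended, the spring is visibly compressed by about 3 mm, and the bottle is upright against both V plates with the gripper clear. Handing in.

```bash
python3 -c "
from st import *
st(); print(manip.hand_in())"
```

```text
27.3 P [0.401  0.1421 0.2809] F [-0.11 -0.71 -0.71] Ftool [-0.71 -0.09  0.71] M [-0.03 -0.04 -0.08] g 60.1 q7 -0.52
the job is handed in; nothing more can be done
None
```

The bottle is clamped at an estimated 12–14 N, the handle is folded back, and I handed the job in at 27.3 s with the gripper clear. I swung the handle upright, cranked about 3.65 rad clockwise, and went slowly near the end to feel the seat.

**Last checks**
- **Clamping force:** the cranking force rose from 5.7 N to a static average of 8.3 N. That gives 12–14 N of clamping, which fits the roughly 3 mm of spring compression seen in the last view.
- **Fold:** about 0.03–0.07 rad.
- **Wheel:** the rod heading in the last views matches where cranking ended, to within about 2°.
- **Bottle:** upright against both V plates. I did not re-measure the bystanders, but the arm stayed clear of them.

**What disagreed**
- **Fingertips:** by the images they stood about 25 mm behind the reported TCP, not 17 mm ahead as stated. My first close on the ball therefore missed above it without contact, and I corrected this from the images.
- **Seat angle:** my first image estimate was about 3.9 rad, but the seat was felt at about 3.45–3.5 rad. In the final view the face-to-V distance also read about 7 mm longer than geometry allows; correcting for that would put the seat at 3.2 rad and imply more clamping. I trusted the felt force.
- **Folding:** the downward force reached 34 N at the end of folding, at a fold of about 0.06 rad rather than exactly 0. I took the load off before letting go.

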